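# Draw the drying cabinet's sash down with the hook pole

## Robot

A 6-joint arm with a two-finger parallel gripper is mounted at the origin on the work surface; the furniture and walls round the work are solid. World frame = base frame: x ahead of the robot, y to its left, z up, the work surface at z = 0. Lengths are in m, angles in rad, forces in N, time in s.
With the tool pointing down it reaches from about 0.3 to 0.875 m from the base axis. Payload 6.4 kg.
Tool frame: the origin (TCP) lies on the centre line of the jaws, within the pads' length; the fingertips stand 19 mm ahead of it and the grasp point (between the pads) is the TCP; y points along the fingers, z is the direction in which the jaws open and shut, and the axes are right-handed (so a half turn about y gives the same grasp; the last joint's range is limited). The gripper opens to 88 mm and grips with 3 to 60 N. Pads are 18 mm wide; open, the fingers measure 123 mm over their backs; the gripper's body (75 mm by 187 mm) begins 45 mm behind the grasp point.
Start: joints at [-1.325, 0.181, 1.607, -0, 1.354, -0.206], TCP at [0.251, -0.517, 0.258] pointing down, gripper open.
Joint ranges: [-2.99, 2.99], [-0.89, 2.07], [0.3, 2.58], [-1.14, 4.28], [0, 2.63], [-3.12, 3.12]. Speed limits (rad/s): [2.57, 2.57, 3.01, 3.14, 3.14, 3.14].

## Interface

Orientations are given as a rotation vector (axis times angle).
In Python, from workcell import monitor, vision, workorder gives the robot as it stands. The module is installed in compiled form; this text tells all that it offers.
- The arm moves only by the tool apply_moves, never from a script. Its argument "commands" is a list of rows, each a list of 4 numbers: the shift along the tool's x, y, z in units of 1000 mm (1.0 is 1000 mm), then the turn about the tool's y in units of 120 degrees (1.0 is 120 degrees). A call has 1 to 8 rows; each row is the pose to reach, as a shift and turn from the pose measured when the call began, along the tool's axes at that moment; what a row does not reach only later rows make up. A row lasts 1/12 s, in which the tool goes at most 41.7 mm and 7.16 degrees, less where a joint would pass 70% of its speed; a pose out of reach is approached as far as the arm can. A call with a number of a shift or a turn outside -1 to 1 is refused whole. A call with a gripper value outside its range is refused whole. "gripper" is the closure, from -1 (fully open) to 1 (shut), so that 0 is half open, set as the call begins (left out, the last holds). The fingers move at their own pace and stop on an object; "grip_force" is the grip in N (left out, the last holds). Time passes only in rows, so rows that repeat a pose let the fingers close. It gives the time, the measured TCP pose, the force and the opening at its end, in the units of the state.
- monitor.get_obs(): the state, without advancing time (a new reading comes with each control period).
- vision.get_image(name): name is "scene" or "top"; returns the picture (384x512x3 uint8, red, green, blue); there is no depth.
- vision.camera_params(name): a dict with "intrinsics" (3x3 intrinsics, pixels), "D" ([k1, k2, p1, p2, k3] as OpenCV has them; the pictures are not rectified), "view" (4x4, takes a point from world to camera coordinates). Camera axes: x right, y up, looking along -z (the intrinsics and any distortion apply to the point x, -y, -z); pixel columns grow to the right and rows downward; lengths in m; the calibration is good to about 2 mm. A picture is of the moment at which its call begins. camera_params takes no time and is no camera call.
- workorder.finish_job(): hands the job in, once; it reports no verdict.
The state is a dict: "time": time; "joints": joint angles; "qvel": joint speeds; "effort": joint torques, N m; "ee_pos": TCP position; "tool_rot": TCP orientation; "contact_force": force on the tool from outside, world axes, zero at the start; "wrist_torque": the same for the moment, N m; "grip_width": opening from 0.0 (shut) to 1.0 (fully open).
Only numpy, scipy, OpenCV 4.12 (cv2) and the standard library are available. Lean on these libraries where they do the work, as an engineer would, in place of code of your own. Each camera call takes 0.05 s, during which the arm holds its last target.

## Task

Take the short hook pole from its wooden rest, put its hook through the brass ring on the raised sash of the drying cabinet, and draw the sash down past its roller catch until it is felt to be fully home on its seal. With the hook still in the ring keep a firm downward pull of about 8 N on the closed sash for a second so that it beds down, never straining the ring with more than 15 N and moving the sash by the pole alone; then unhook, lay the pole back in its rest and let go. Leave the beaker, jar and bowl alone.

Things in the scene. Friction and masses are not known exactly. Their poses are not given: they have to be found in the camera images.
- pole_mid (a point): Middle of the hook pole's handle, the place to grip. Loose pole, about 120 g: square wooden handle 150 long (x), 20 wide, 30 high mm, lying level in its rest; from its front end a dark 7 mm steel rod runs on along +x, in line with the handle's centre line, and 110 mm from the handle's middle it turns straight down as a hook. z is up, away from the hook's lip.
- hook_tip (a point): Centre of the round end of the hook's downturned lip: 110 mm ahead (+x of the pole) of the handle's middle and 10 mm below the centre line of handle and rod. The lip is 7 mm thick and reaches 3.5 mm farther down, so the hook is 17 mm high in all.
- ring (a point): Centre of the brass ring fixed upright on the sash, facing the robot: inner diameter 35 mm, wire 7 mm thick. x points level through the ring into the cabinet, y left, z up. Its centre is 28 mm in front of the sash's face, held by a stem at its top; free gap behind the wire 24 mm. Hooked, the rod rests on the lower wire when the rod's centre line is 14 mm below the ring's centre.
- sash (a joint): Travel in m of the blue-framed clear sash (207 x 150 mm) down its channels, 0 = fully up. It stays where left; 1 to 4 N draws it down. From about 0.102 a sprung roller catch resists, 4 to 9 N in all, and lets go near 0.109. Home is where the sash's foot meets the black seal strip, a firm stop: anywhere from 0.117 to 0.129 as the strip's height varies, to be found by feel.
- pole: The hook pole; its origin is the middle of the handle, the same point as pole_mid.
- rest_seat (a point): Where the handle's middle lies in the fixed wooden rest, 65 mm above the table; x along the pole, hook at +x. Base 150 x 60 x 12 mm with two 12 mm thick forks 56 mm before and behind the middle; their notches carry the handle's underside 50 mm above the table, are about 26 mm wide there and widen upward; their ears reach 74 mm above the table.
- beaker: Grey-brown clay beaker, loose bystander, 74 across, 84 mm high; origin under its centre.
- teal_jar: Glaze jar with teal on its lid, loose bystander, 62 across, 73 mm high; origin under its centre.
- blue_bowl: Blue bowl, loose bystander, 101 across, 58 mm high; origin under its centre.
- cabinet_front (a point): Middle of the foot of the fixed grey drying cabinet's front, at table height; x points into the cabinet. The cabinet is 210 deep, 260 wide, 350 high mm. The ring's centre is 44 mm in front of this point, 276 mm above the table with the sash up, 147 to 159 mm with it home. Sash channels stand 24 mm out from the front at either side, a dark roller-catch housing low on the left one.
Not all that is in view belongs to the job. There is more than one size of the part that bears rest_seat; the job needs the middle-sized.

How it is judged:
By the outcome, as a careful person would: the job done as asked, in the order asked, and still so for the second after the job is handed in, with the robot touching nothing.
It also fails if it takes over 70 s, if anything falls off the work surface, if the arm or the gripper's body presses on something with over 40 N, if the wrist force passes 120 N, or if a joint passes its speed limit or range.

## Working session

There is one attempt and no reset: what is moved stays moved. The work goes in short steps, Python scripts to look and compute and a tool call to move; the robot and the scene stay as the last step left them, time stands still between calls to the robot, and variables do not carry over. Pictures are saved under pics/ and viewed, and the job is handed in when it is done.

Besides the shell and the picture viewer there is one more tool, called after ">>>" as a command line: name --pt "numbers of a row" for each row, then --argument value for the rest. apply_moves: Moves the arm, as the interface text tells. Shifts and turns lie within -1 to 1; 1 stands for 1000 mm of shift or 120 degrees of turn. Its arguments: {"type":"object","properties":{"commands":{"type":"array"},"gripper":{"type":"number"},"grip_force":{"type":"number"}},"required":["commands"]}

```bash
mkdir -p pics; python3 - <<'E'
from workcell import monitor, vision
import cv2, numpy as np
np.set_printoptions(precision=4,suppress=True)
for n in("scene","top"):
    im=vision.get_image(n); cv2.imwrite(f"pics/{n}0.png",im[:,:,::-1])
    p=vision.camera_params(n); print(n,p)
print(monitor.get_obs())
E
```

```text
scene {'intrinsics': array([[449.6828,   0.    , 260.7169],
       [  0.    , 449.6828, 197.8671],
       [  0.    ,   0.    ,   1.    ]]), 'D': array([-0.1367,  0.    ,  0.    ,  0.    ,  0.    ]), 'view': array([[-0.4478, -0.894 , -0.0122,  0.1778],
       [ 0.6177, -0.3192,  0.7188, -0.4757],
       [-0.6465,  0.3144,  0.6952, -1.1358],
       [ 0.    ,  0.    ,  0.    ,  1.    ]])}
top {'intrinsics': array([[397.2604,   0.    , 252.9319],
       [  0.    , 397.2604, 190.1851],
       [  0.    ,   0.    ,   1.    ]]), 'D': array([-0.1406,  0.    ,  0.    ,  0.    ,  0.    ]), 'view': array([[ 0.0258, -0.9996, -0.0097, -0.071 ],
       [ 0.9974,  0.0251,  0.0669, -0.5368],
       [-0.0666, -0.0114,  0.9977, -1.1506],
       [ 0.    ,  0.    ,  0.    ,  1.    ]])}
{'time': 0.1, 'joints': array([-1.3253,  0.1815,  1.6079, -0.    ,  1.3538, -0.2063]), 'qvel': array([-0.0005, -0.0018, -0.0028, -0.0005, -0.0007, -0.0008]), 'effort': array([  0.0009, -43.4819, -34.2695,   0.0705,   0.034 ,  -0.    ]), 'ee_pos': array([ 0.2509, -0.5168,  0.2569]), 'tool_rot': array([-0.453 ,  1.9723, -1.969 ]), 'contact_force': array([-0.3293,  0.1455, -0.0512]), 'wrist_torque': array([ 0.0573, -0.0105,  0.0039]), 'grip_width': 0.9993064943514686}
```

View pics/scene0.png

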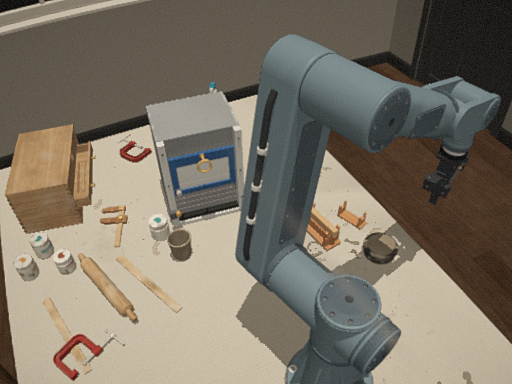

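View pics/top0.png

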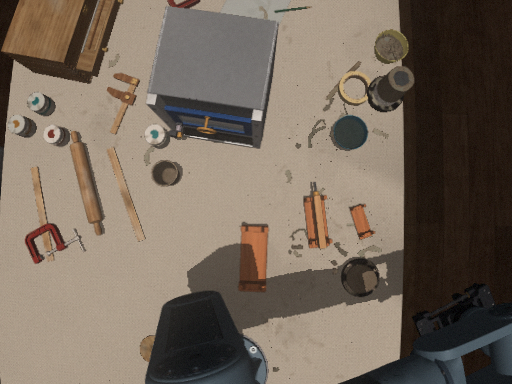

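```bash
cat > h.py <<'E'
import cv2, numpy as np
from workcell import monitor, vision, workorder
from scipy.spatial.transform import Rotation as R
np.set_printoptions(precision=4,suppress=True)
P={n:vision.camera_params(n) for n in("scene","top")}
def ray(n,uv):
    p=P[n]; x=cv2.undistortPoints(np.array([[uv]],float),p["intrinsics"],p["D"])[0,0]
    V=np.array(p["view"]); Rm=V[:3,:3]; c=-Rm.T@V[:3,3]
    d=Rm.T@np.array([x[0],-x[1],-1.]); return c,d/np.linalg.norm(d)
def plane(n,uv,z):
    c,d=ray(n,uv); return c+d*(z-c[2])/d[2]
def tri(a,b):
    c1,d1=ray("scene",a); c2,d2=ray("top",b)
    A=np.stack([d1,-d2],1); s=np.linalg.lstsq(A,c2-c1,rcond=None)[0]
    p,q=c1+s[0]*d1,c2+s[1]*d2; return (p+q)/2,np.linalg.norm(p-q)
def proj(n,X):
    p=P[n]; V=np.array(p["view"]); x=V[:3,:3]@np.array(X)+V[:3,3]
    x=x*[1,-1,-1]
    return cv2.projectPoints(x[None],np.zeros(3),np.zeros(3),p["intrinsics"],p["D"])[0][0,0]
def crop(n,f,u0,u1,v0,v1,k):
    im=vision.get_image(n)[:,:,::-1]; c=im[v0:v1,u0:u1]
    cv2.imwrite(f,cv2.resize(c,None,fx=k,fy=k,interpolation=cv2.INTER_CUBIC)); return im
E
python3 - <<'E'
import cv2
a=cv2.imread("pics/top0.png"); s=cv2.imread("pics/scene0.png")
cv2.imwrite("pics/t_rest.png",cv2.resize(a[170:270,230:380],None,fx=5,fy=5,interpolation=cv2.INTER_CUBIC))
cv2.imwrite("pics/t_cab.png",cv2.resize(a[80:150,140:290],None,fx=5,fy=5,interpolation=cv2.INTER_CUBIC))
cv2.imwrite("pics/s_cab.png",cv2.resize(s[85:225,140:260],None,fx=4,fy=4,interpolation=cv2.INTER_CUBIC))
cv2.imwrite("pics/s_rest.png",cv2.resize(s[170:270,290:400],None,fx=5,fy=5,interpolation=cv2.INTER_CUBIC))
E
```

```text
(no output)
```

View pics/t_rest.png

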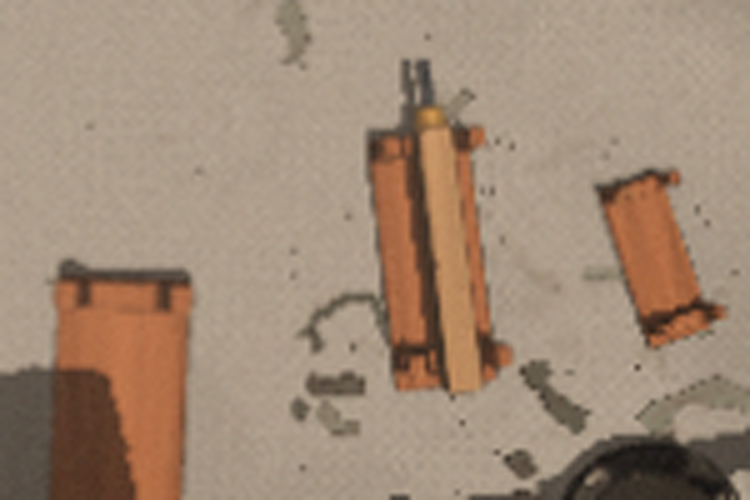

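View pics/t_cab.png

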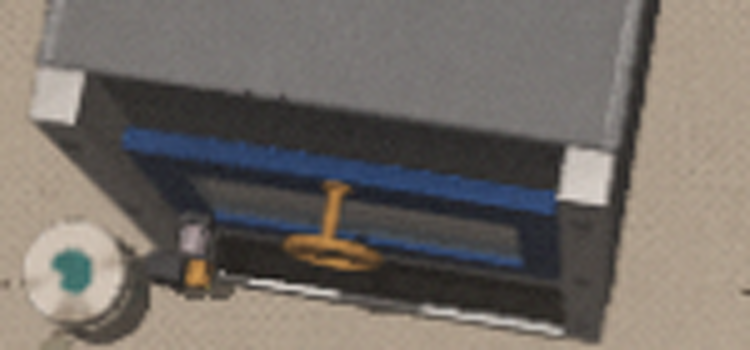

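View pics/s_cab.png

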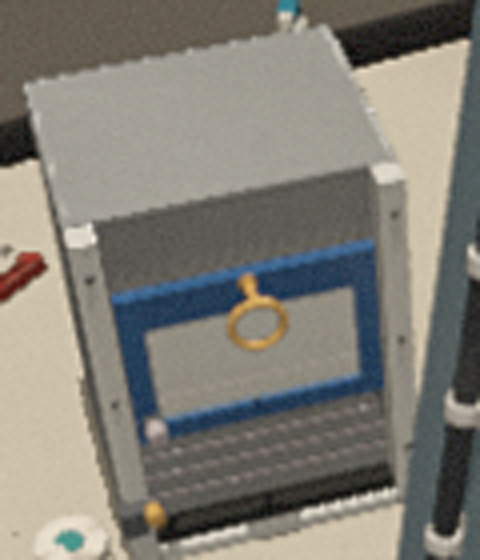

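View pics/s_rest.png

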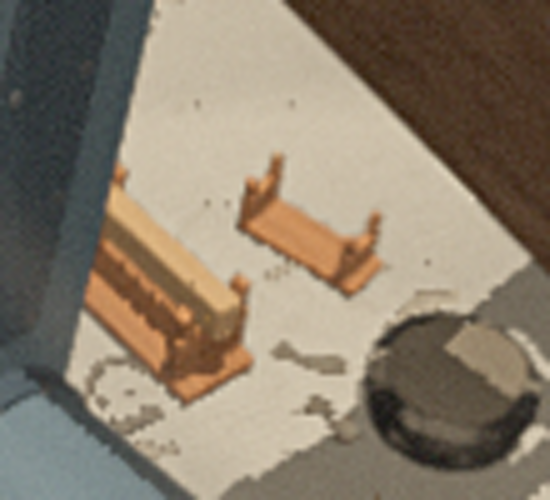

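```bash
python3 - <<'E'
from h import *
for n in P: print(n,ray(n,(256,192)))
a=cv2.imread("pics/top0.png"); hsv=cv2.cvtColor(a,cv2.COLOR_BGR2HSV)
for v in range(185,252,6): print(v,[tuple(int(t) for t in hsv[v,u]) for u in range(306,328,2)])
# rest bases
m=((hsv[:,:,0]<13)&(hsv[:,:,1]>110)&(hsv[:,:,2]>110)).astype(np.uint8)
cs,_=cv2.findContours(m,0,2)
for c in cs:
    if cv2.contourArea(c)>150: print(cv2.contourArea(c),cv2.minAreaRect(c), np.array([plane("top",q,0.012) for q in cv2.boxPoints(cv2.minAreaRect(c))]))
E
```

```text
scene (array([-0.3608,  0.3642,  1.1336]), array([ 0.6591, -0.3091, -0.6856]))
top (array([ 0.4607, -0.0706,  1.1832]), array([ 0.0622,  0.0036, -0.9981]))
185 [(16, 48, 175), (15, 49, 172), (16, 56, 122), (17, 54, 141), (21, 32, 80), (17, 51, 151), (17, 55, 171), (16, 50, 174), (17, 50, 173), (17, 50, 177), (16, 49, 178)]
191 [(16, 52, 173), (15, 49, 172), (14, 54, 119), (16, 65, 90), (15, 104, 105), (16, 132, 131), (15, 87, 137), (18, 62, 145), (19, 60, 149), (15, 53, 177), (17, 50, 173)]
197 [(11, 96, 93), (12, 135, 123), (12, 109, 89), (12, 107, 88), (13, 125, 175), (14, 121, 201), (14, 125, 189), (13, 131, 127), (11, 120, 87), (11, 147, 161), (11, 149, 171)]
203 [(11, 151, 169), (11, 152, 173), (10, 153, 167), (11, 123, 83), (15, 120, 128), (15, 124, 198), (14, 124, 191), (15, 124, 183), (11, 148, 172), (13, 81, 136), (15, 51, 174)]
209 [(11, 148, 165), (11, 149, 169), (11, 152, 178), (9, 132, 93), (12, 111, 69), (14, 125, 192), (14, 124, 192), (14, 124, 183), (12, 145, 164), (12, 153, 167), (17, 49, 176)]
215 [(10, 146, 159), (11, 151, 167), (10, 150, 179), (10, 140, 113), (11,
[... 1253 characters left out ...]
0.012 ]
 [ 0.2819 -0.1051  0.012 ]
 [ 0.2799 -0.0289  0.012 ]]
164.0 ((42.07522201538086, 241.97923278808594), (29.636987686157227, 33.7626953125), 60.524105072021484) [[0.3727 0.6662 0.012 ]
 [0.4286 0.5669 0.012 ]
 [0.3518 0.515  0.012 ]
 [0.2954 0.6125 0.012 ]]
289.0 ((359.54998779296875, 218.65000915527344), (26.246902465820312, 12.649109840393066), 71.56504821777344) [[ 0.4925 -0.3446  0.012 ]
 [ 0.5052 -0.3806  0.012 ]
 [ 0.4318 -0.4067  0.012 ]
 [ 0.4193 -0.3706  0.012 ]]
238.0 ((308.8861999511719, 217.63449096679688), (41.439693450927734, 7.6401848793029785), 85.2363510131836) [[ 0.5215 -0.2067  0.012 ]
 [ 0.5239 -0.2293  0.012 ]
 [ 0.4025 -0.2418  0.012 ]
 [ 0.4002 -0.2193  0.012 ]]
```

```bash
python3 - <<'E'
from h import *
a=cv2.imread("pics/top0.png"); hsv=cv2.cvtColor(a,cv2.COLOR_BGR2HSV)
m=np.zeros((384,512),np.uint8); r=(slice(190,252),slice(305,335))
x=hsv[r]; m[r]=((x[...,0]>=13)&(x[...,1]>100)&(x[...,1]<142)&(x[...,2]>155))
n,l,s,_=cv2.connectedComponentsWithStats(m); k=1+np.argmax(s[1:,4]); m=(l==k).astype(np.uint8)
cs,_=cv2.findContours(m,0,2); c=max(cs,key=cv2.contourArea)
rc=cv2.minAreaRect(c); print(rc,s[k])
B=np.array([plane("top",q,0.08) for q in cv2.boxPoints(rc)]);print(B,[np.linalg.norm(B[i]-B[i-1]) for i in range(4)],B.mean(0))
# row-centre fit on world plane
pts=[]
for v in range(197,247):
    u=np.where(m[v])[0]
    if len(u): pts.append(plane("top",(u.mean(),v),0.08)[:2])
pts=np.array(pts);f=np.polyfit(pts[:,0],pts[:,1],1);print("slope",f,np.degrees(np.arctan(f[0])),pts[[0,-1]],np.std(np.polyval(f,pts[:,0])-pts[:,1]))
# base edges / front
a_=a[180:260,290:340]; cv2.imwrite("pics/t_pole.png",cv2.resize(a_,None,fx=9,fy=7,interpolation=cv2.INTER_NEAREST))
# ring: gold mask
for nm,(u0,u1,v0,v1) in {"top":(190,225,112,138),"scene":(190,220,150,176)}.items():
    im=cv2.imread(f"pics/{nm}0.png"); hh=cv2.cvtColor(im,cv2.COLOR_BGR2HSV)[v0:v1,u0:u1]
    mm=((hh[...,0]>8)&(hh[...,0]<28)&(hh[...,1]>110)&(hh[...,2]>90)).astype(np.uint8)
    print(nm); [print(v0+i,u0,"".join("#" if t else "." for t in row)) for i,row in enumerate(mm)]
E
```

```text
((319.71673583984375, 221.09213256835938), (52.69540023803711, 6.309427261352539), 83.2901611328125) [314 195  12  53 328]
[[ 0.5243 -0.2271  0.08  ]
 [ 0.5268 -0.2446  0.08  ]
 [ 0.3818 -0.2645  0.08  ]
 [ 0.3794 -0.247   0.08  ]] [np.float64(0.14619930981125143), np.float64(0.017704953372606146), np.float64(0.14630166609806972), np.float64(0.01761346372485755)] [ 0.4531 -0.2458  0.08  ]
slope [ 0.139  -0.3087] 7.914943316918023 [[ 0.5197 -0.2356]
 [ 0.3841 -0.2549]] 0.0005935240501385736
top
112 190 ...................................
113 190 ...................................
114 190 ...................................
115 190 ...................................
116 190 ...................................
117 190 ...............#####...............
118 190 ................###................
119 190 ................##.................
120 190 ...............###.................
121 190 ...............###.................
122 190 ...............###.................
123 190 ...............###.................
124 190 ...............###.................
125 190 ...............##....
[... 862 characters left out ...]
58 190 ...........###................
159 190 ............####..............
160 190 ...........#########..........
161 190 .........###########..........
162 190 ........####.......##.........
163 190 ........###.........##........
164 190 ........##..........##........
165 190 .......##...........##........
166 190 .......##...........##........
167 190 .......##..........##.........
168 190 .......##..........##.........
169 190 ........##.......###..........
170 190 .........###..#####...........
171 190 ..........#######.............
172 190 ..............................
173 190 ..............................
174 190 ..............................
175 190 ..............................
```

View pics/t_pole.png

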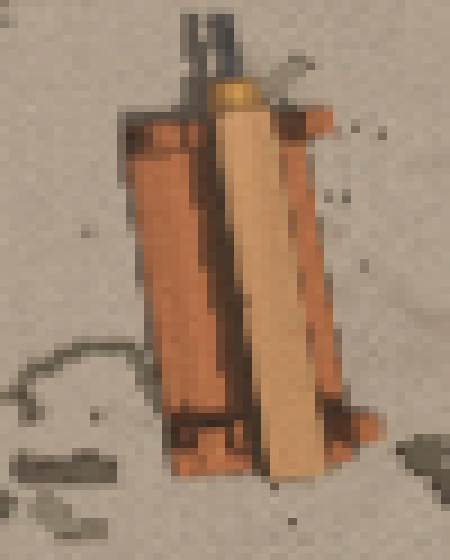

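```bash
python3 - <<'E'
from h import *
C={}
for nm,(u0,u1,v0,v1) in {"top":(190,225,127,138),"scene":(190,220,160,176)}.items():
    im=cv2.imread(f"pics/{nm}0.png"); hh=cv2.cvtColor(im,cv2.COLOR_BGR2HSV)[v0:v1,u0:u1]
    mm=((hh[...,0]>8)&(hh[...,0]<28)&(hh[...,1]>90)&(hh[...,2]>70))
    vs,us=np.where(mm); e=cv2.fitEllipse(np.stack([us+u0,vs+v0],1).astype(np.float32)); print(nm,e); C[nm]=e[0]
    C[nm+'b']=((us.min()+us.max())/2+u0,(vs.min()+vs.max())/2+v0)
print(C); print(tri(C["scene"],C["top"]),tri(C["sceneb"],C["topb"]))
print(plane("scene",C["scene"],.276),plane("top",C["top"],.276))
# cabinet top front corners in both; crop coords
for s,t in (((140+28/4,85+88/4),None),):
    pass
# cabinet roof front edge from top (z=.35): crop t_cab /5 + (140,80)
for q in ((87,72),(613,148)): print("roof front", plane("top",(140+q[0]/5,80+q[1]/5),.35))
for q in ((32,118),(82,122),(558,203),(611,206)): print("chan", plane("top",(140+q[0]/5,80+q[1]/5),.35))
for q in ((95,230),(340,165)): print("roof scene", plane("scene",(140+q[0]/4,85+q[1]/4),.35))
for q in ((160,545),(400,490)): print("foot scene", plane("scene",(140+q[0]/4,85+q[1]/4),.0))
E
```

```text
top ((205.9805145263672, 129.96925354003906), (5.037084579467773, 16.620866775512695), 100.33296203613281)
scene ((203.99166870117188, 165.45037841796875), (10.875916481018066, 13.877720832824707), 73.92432403564453)
{'top': (205.9805145263672, 129.96925354003906), 'topb': (np.float64(206.0), np.float64(130.0)), 'scene': (203.99166870117188, 165.45037841796875), 'sceneb': (np.float64(204.0), np.float64(166.0))}
(array([0.664 , 0.0562, 0.2539]), np.float64(0.0012144784260814823)) (array([0.6644, 0.0563, 0.2515]), np.float64(0.001004250417852655))
[0.6387 0.0644 0.276 ] [0.6589 0.0526 0.276 ]
roof front [0.7202 0.1524 0.35  ]
roof front [ 0.6899 -0.0774  0.35  ]
chan [0.6993 0.1757 0.35  ]
chan [0.6977 0.1533 0.35  ]
chan [ 0.6652 -0.0544  0.35  ]
chan [ 0.6644 -0.0771  0.35  ]
roof scene [0.7052 0.1569 0.35  ]
roof scene [ 0.6958 -0.0337  0.35  ]
foot scene [0.7177 0.1525 0.    ]
foot scene [ 0.6832 -0.061   0.    ]
```

```bash
python3 - <<'E'
from h import *
T=lambda q:(140+q[0]/5-.4,80+q[1]/5-.4)
S=lambda q:(140+q[0]/4-.375,85+q[1]/4-.375)
for n,s,t in (("chanL front outer",(68,245),(32,118)),("chanL front inner",(97,240),(82,122)),("chanR fo",(406,180),(611,206)),("chanR fi",(380,182),(558,203)),
 ("sash TL",(112,297),(122,138)),("sash TR",(375,242),(555,205)),("stem",(247,281),(336,186)),("roof backL",(28,88),None)):
    if t: print(n,tri(S(s),T(t)))
s=cv2.imread("pics/scene0.png");a=cv2.imread("pics/top0.png")
cv2.imwrite("pics/s_c2.png",cv2.resize(s[130:225,155:250],None,fx=6,fy=6,interpolation=cv2.INTER_NEAREST))
E
```

```text
chanL front outer (array([0.7017, 0.1787, 0.3474]), np.float64(0.0028031460069020673))
chanL front inner (array([0.7009, 0.1572, 0.3447]), np.float64(0.003125115565535098))
chanR fo (array([ 0.6679, -0.0753,  0.3411]), np.float64(0.0021652962839486863))
chanR fi (array([ 0.6669, -0.053 ,  0.3474]), np.float64(0.0010146106480265463))
sash TL (array([0.7104, 0.1533, 0.2832]), np.float64(0.0012320243821640252))
sash TR (array([ 0.6817, -0.051 ,  0.2818]), np.float64(0.0004350216596871858))
stem (array([0.6907, 0.0524, 0.275 ]), np.float64(0.0007584168133448489))
```

View pics/s_c2.png

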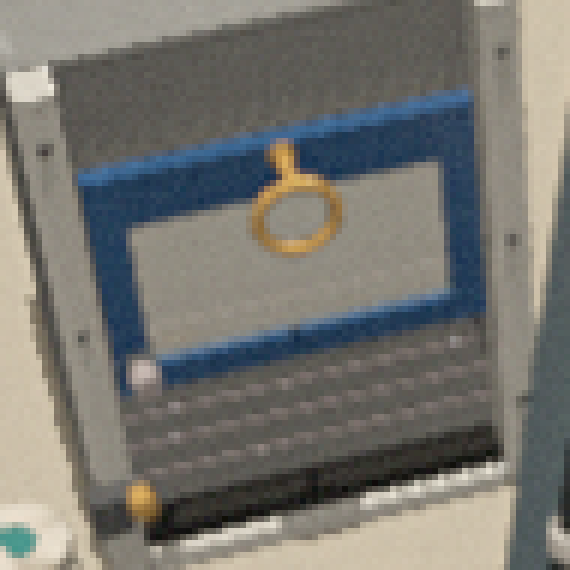

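```bash
cat >> h.py <<'E'
def rel(target,yaw_deg,ob=None):
    """shift (units of 1m) in tool axes, turn units of 120deg so tool z ends perpendicular to heading yaw"""
    o=ob or monitor.get_obs(); M=R.from_rotvec(o["tool_rot"]).as_matrix()
    s=M.T@(np.array(target)-o["ee_pos"])
    y=np.radians(yaw_deg); want=np.array([-np.sin(y),np.cos(y),0]) # jaw axis = left
    best=None
    for w in(want,-want):
        l=M.T@w; a=np.degrees(np.arctan2(l[0],l[2]))
        if best is None or abs(a)<abs(best): best=a
    print("t",round(o["time"],2),"tcp",o["ee_pos"],"F",o["contact_force"],"tau",o["wrist_torque"],"w",round(o["grip_width"]*88,1),"\nshift",s,"turn",best/120,"deg",best,"\nM",M.round(3).tolist(),"q",o["joints"])
    return s,best/120
E
python3 - <<'E'
from h import *
ax=np.array([np.cos(np.radians(7.8)),np.sin(np.radians(7.8))])
print(np.array([.4531,-.2458])+.025*ax)
rel([.4779,-.2424,.17],7.8); rel([.4779,-.2424,.065],7.8)
E
```

```text
[ 0.4779 -0.2424]
t 0.1 tcp [ 0.2509 -0.5168  0.2569] F [-0.3293  0.1455 -0.0512] tau [ 0.0573 -0.0105  0.0039] w 87.9 
shift [-0.324   0.0872 -0.1477] turn 0.1507370452122313 deg 18.088445425467757 
M [[-0.9, -0.0, 0.437], [-0.437, 0.002, -0.9], [-0.0, -1.0, -0.002]] q [-1.3253  0.1815  1.6079 -0.      1.3538 -0.2063]
t 0.1 tcp [ 0.2509 -0.5168  0.2569] F [-0.3293  0.1455 -0.0512] tau [ 0.0573 -0.0105  0.0039] w 87.9 
shift [-0.3239  0.1922 -0.1475] turn 0.1507370452122313 deg 18.088445425467757 
M [[-0.9, -0.0, 0.437], [-0.437, 0.002, -0.9], [-0.0, -1.0, -0.002]] q [-1.3253  0.1815  1.6079 -0.      1.3538 -0.2063]
```

>>> apply_moves --pt "-0.324 0.07 -0.148 0.151" --pt "-0.324 0.07 -0.148 0.151" --pt "-0.324 0.07 -0.148 0.151" --pt "-0.324 0.07 -0.148 0.151" --pt "-0.324 0.07 -0.148 0.151" --pt "-0.324 0.07 -0.148 0.151" --pt "-0.324 0.07 -0.148 0.151" --pt "-0.324 0.07 -0.148 0.151" --gripper -1

```text
time: 0.77
ee_pos: [0.4585, -0.2645, 0.1929]
tool_rot: [-0.146, 2.153, -2.15]
contact_force: [0.9, -0.9, 0.2]
grip_width: 1.0
```

>>> apply_moves --pt "0 0 0 0" --pt "0 0 0 0"

```text
time: 0.93
ee_pos: [0.4591, -0.262, 0.1919]
tool_rot: [-0.153, 2.153, -2.146]
contact_force: [-0.1, -0.2, 0.2]
grip_width: 1.003
```

```bash
python3 - <<'E'
from h import *
rel([.4779,-.2424,.065],7.8)
im=crop("top","pics/t2.png",230,380,150,290,5); cv2.imwrite("pics/t2f.png",im)
E
```

```text
t 0.93 tcp [ 0.4591 -0.262   0.1919] F [-0.1303 -0.232   0.1701] tau [ 0.0254 -0.0116  0.012 ] w 88.2 
shift [-0.0216  0.1269 -0.0164] turn 0.0018113005165157092 deg 0.2173560619818851 
M [[-0.99, -0.002, 0.139], [-0.139, 0.003, -0.99], [0.002, -1.0, -0.003]] q [-0.7438  0.1503  1.7829  0.0009  1.2123  0.6868]
```

View pics/t2.png

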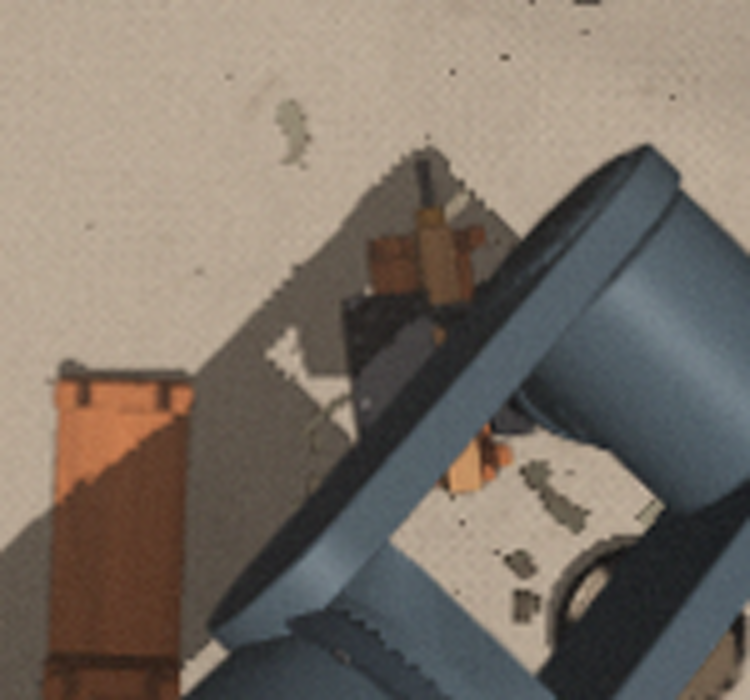

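The picture shows the gripper above the handle: the ferrule is at crop (430,215), full frame (316,193), and the handle's tail is at (465,470). The three rests are the large empty one at (254,257), the small empty one at (361,221), and the one holding the pole at (316,220). That last one is about 150 mm long, so it's the middle-sized rest, as described.

>>> apply_moves --pt "-0.0216 0.03 -0.0164 0.0018" --pt "-0.0216 0.06 -0.0164 0.0018" --pt "-0.0216 0.09 -0.0164 0.0018" --pt "-0.0216 0.115 -0.0164 0.0018" --pt "-0.0216 0.127 -0.0164 0.0018" --pt "-0.0216 0.127 -0.0164 0.0018" --pt "-0.0216 0.127 -0.0164 0.0018" --pt "-0.0216 0.127 -0.0164 0.0018"

```text
time: 1.65
ee_pos: [0.4783, -0.2458, 0.0671]
tool_rot: [-0.143, 2.153, -2.152]
contact_force: [0.3, -0.0, 0.4]
grip_width: 0.998
```

```bash
python3 - <<'E'
from h import *
rel([.4779,-.2424,.065],7.8)
E
```

```text
t 1.65 tcp [ 0.4783 -0.2458  0.0671] F [ 0.3243 -0.0452  0.393 ] tau [ 0.0027 -0.0668 -0.011 ] w 87.8 
shift [-0.0001  0.0021 -0.0034] turn -0.001504802596193663 deg -0.18057631154323955 
M [[-0.991, 0.0, 0.133], [-0.133, 0.0, -0.991], [-0.0, -1.0, -0.0]] q [-0.6958  0.3539  1.8269  0.0006  0.9606  0.7417]
```

>>> apply_moves --pt "0 0.002 -0.0034 -0.0015" --pt "0 0.002 -0.0034 -0.0015" --pt "0 0.002 -0.0034 -0.0015" --pt "0 0.002 -0.0034 -0.0015"

```text
time: 1.98
ee_pos: [0.4782, -0.2426, 0.0659]
tool_rot: [-0.145, 2.149, -2.151]
contact_force: [-0.1, -0.1, 0.3]
grip_width: 1.002
```

>>> apply_moves --pt "0 0 0 0" --pt "0 0 0 0" --pt "0 0 0 0" --pt "0 0 0 0" --pt "0 0 0 0" --pt "0 0 0 0" --pt "0 0 0 0" --pt "0 0 0 0" --gripper 1 --grip_force 5

```text
time: 2.65
ee_pos: [0.4782, -0.2426, 0.0659]
tool_rot: [-0.145, 2.149, -2.151]
contact_force: [0.2, 0.7, 0.3]
grip_width: 0.418
```

```bash
python3 - <<'E'
from h import *
rel([.4779,-.2424,.065],7.8)
E
```

```text
t 2.65 tcp [ 0.4782 -0.2426  0.0659] F [0.22   0.6657 0.296 ] tau [ 0.0435  0.0051 -0.0171] w 36.8 
shift [ 0.0003  0.0009 -0.0002] turn 0.00013203249991005985 deg 0.015843899989207183 
M [[-0.991, 0.001, 0.136], [-0.136, -0.001, -0.991], [-0.001, -1.0, 0.001]] q [-0.6912  0.3528  1.832   0.0005  0.9554  0.7429]
```

>>> apply_moves --pt "0 0 0 0" --pt "0 0 0 0" --pt "0 0 0 0" --pt "0 0 0 0" --pt "0 0 0 0"

```text
time: 3.07
ee_pos: [0.4782, -0.2426, 0.0658]
tool_rot: [-0.145, 2.15, -2.151]
contact_force: [-0.6, 0.3, -0.6]
grip_width: 0.232
```

>>> apply_moves --pt "0 0 0 0" --pt "0 0 0 0" --pt "0 0 0 0" --grip_force 60

```text
time: 3.32
ee_pos: [0.4782, -0.2426, 0.0659]
tool_rot: [-0.146, 2.149, -2.151]
contact_force: [0.7, -0.5, 1.0]
grip_width: 0.219
```

```bash
python3 - <<'E'
from h import *
rel([.4779,-.2424,.065],7.8)
E
```

```text
t 3.32 tcp [ 0.4782 -0.2426  0.0659] F [ 0.7446 -0.5195  0.9518] tau [-0.0097  0.0005  0.0066] w 19.2 
shift [ 0.0003  0.0009 -0.0002] turn 0.00015528302572816684 deg 0.01863396308738002 
M [[-0.991, 0.001, 0.136], [-0.136, -0.001, -0.991], [-0.001, -1.0, 0.001]] q [-0.6912  0.3527  1.832   0.0005  0.9554  0.7429]
```

>>> apply_moves --pt "0 -0.03 0 0" --pt "0 -0.06 0 0" --pt "0 -0.1 0 0" --pt "0 -0.14 0 0" --pt "0 -0.16 0 0" --pt "0 -0.16 0 0" --pt "0 -0.16 0 0" --pt "0 -0.16 0 0"

```text
time: 3.98
ee_pos: [0.4771, -0.2418, 0.2242]
tool_rot: [-0.148, 2.152, -2.15]
contact_force: [-0.6, -0.6, -2.1]
grip_width: 0.219
```

```bash
python3 - <<'E'
from h import *
im=crop("top","pics/t3.png",250,400,120,270,4); cv2.imwrite("pics/t3f.png",im)
im=crop("scene","pics/s3.png",220,440,60,260,3)
c=np.array([np.cos(np.radians(-7.5)),np.sin(np.radians(-7.5))]); ring=np.array([.6645,.0555])
lip=.110-.025
for g in (-.03,.014): print(g, ring+c*(g-lip))
t=ring+c*(-.03-lip)
rel([t[0],t[1],.258],-7.5)
E
```

```text
-0.03 [0.5505 0.0705]
0.014 [0.5941 0.0648]
t 4.08 tcp [ 0.4769 -0.2416  0.2234] F [ 0.0475  0.8558 -1.864 ] tau [-0.0069 -0.0517  0.0059] w 19.4 
shift [-0.1153 -0.034  -0.2993] turn 0.12758774667834613 deg 15.310529601401537 
M [[-0.991, -0.002, 0.136], [-0.136, 0.002, -0.991], [0.002, -1.0, -0.002]] q [-0.6914  0.1265  1.7411  0.0005  1.2769  0.743 ]
```

View pics/t3.png

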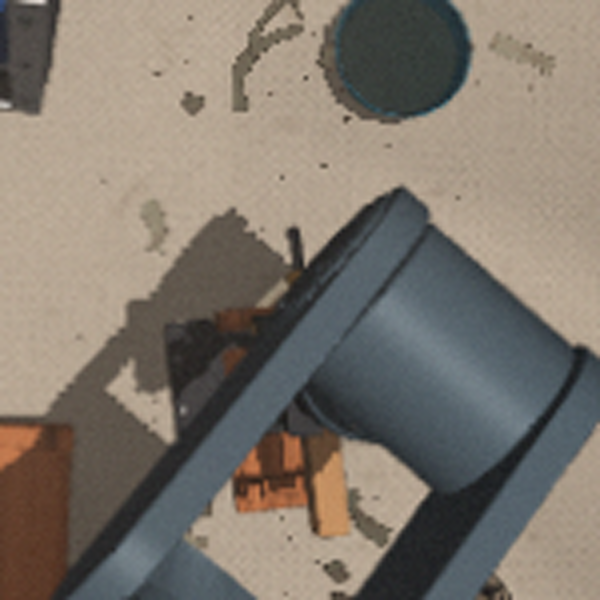

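View pics/s3.png

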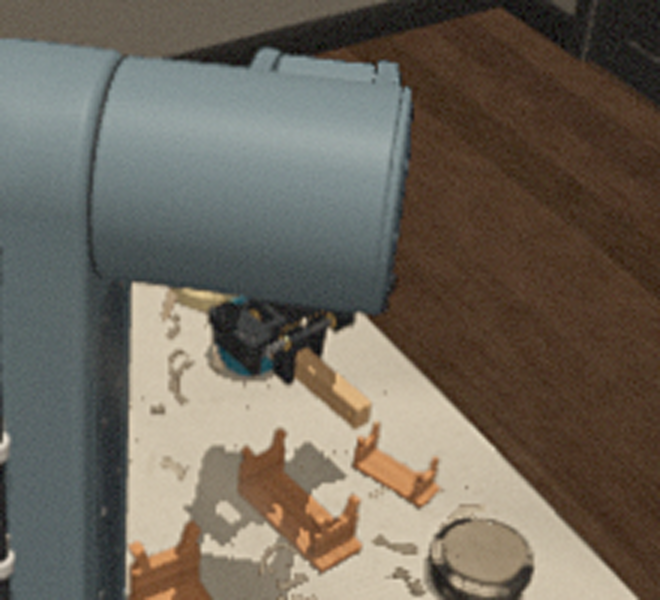

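```bash
python3 - <<'E'
from h import *
print(plane("top",(250+293/4,120+228/4),.226), proj("top",[.4769+.0885*.9907,-.2416+.0885*.1357,.2225]))
E
```

```text
[ 0.5609 -0.2295  0.226 ] [323.0634 175.6467]
```

>>> apply_moves --pt "-0.08 -0.036 -0.3 0.128" --pt "-0.08 -0.036 -0.3 0.128" --pt "-0.08 -0.036 -0.3 0.128" --pt "-0.08 -0.036 -0.3 0.128" --pt "-0.08 -0.036 -0.3 0.128" --pt "-0.08 -0.036 -0.3 0.128" --pt "-0.08 -0.036 -0.3 0.128" --pt "-0.08 -0.036 -0.3 0.128"

```text
time: 4.75
ee_pos: [0.5145, 0.0699, 0.2587]
tool_rot: [-0.135, -2.155, 2.149]
contact_force: [0.3, -0.9, -1.0]
grip_width: 0.222
```

>>> apply_moves --pt "0 0 0 0" --pt "0 0 0 0"

```text
time: 4.92
ee_pos: [0.5136, 0.0716, 0.2569]
tool_rot: [-0.128, -2.156, 2.149]
contact_force: [0.3, -0.2, -1.9]
grip_width: 0.22
```

```bash
python3 - <<'E'
from h import *
rel([.5505,.0705,.2595],-7.5)
E
```

```text
t 4.92 tcp [0.5136 0.0716 0.2569] F [ 0.2726 -0.2295 -1.87  ] tau [0.0084 0.0517 0.0022] w 19.4 
shift [-0.0367 -0.0029 -0.0036] turn 0.002136342654194085 deg 0.2563611185032902 
M [[-0.992, -0.008, -0.126], [0.126, 0.004, -0.992], [0.008, -1.0, -0.003]] q [-0.0924  0.0596  1.7432  0.003   1.347   1.6041]
```

>>> apply_moves --pt "-0.0367 -0.0029 -0.0036 0.0021" --pt "-0.0367 -0.0029 -0.0036 0.0021" --pt "-0.0367 -0.0029 -0.0036 0.0021" --pt "-0.0367 -0.0029 -0.0036 0.0021"

```text
time: 5.25
ee_pos: [0.55, 0.0692, 0.2582]
tool_rot: [-0.131, -2.151, 2.145]
contact_force: [-0.5, 1.2, -1.9]
grip_width: 0.224
```

```bash
python3 - <<'E'
from h import *
rel([.5505,.0705,.2595],-7.5)
im=crop("top","pics/t4.png",150,270,80,200,5); cv2.imwrite("pics/t4f.png",im)
im=crop("scene","pics/s4.png",130,290,80,240,4);cv2.imwrite("pics/s4f.png",im)
E
```

```text
t 5.25 tcp [0.55   0.0692 0.2582] F [-0.454   1.1648 -1.8529] tau [0.0055 0.0082 0.0469] w 19.7 
shift [-0.0003 -0.0013 -0.0014] turn -0.0007428576444145799 deg -0.08914291732974959 
M [[-0.991, -0.01, -0.132], [0.132, 0.004, -0.991], [0.011, -1.0, -0.002]] q [-0.0904  0.1408  1.6518  0.0027  1.3596  1.6122]
```

View pics/t4.png

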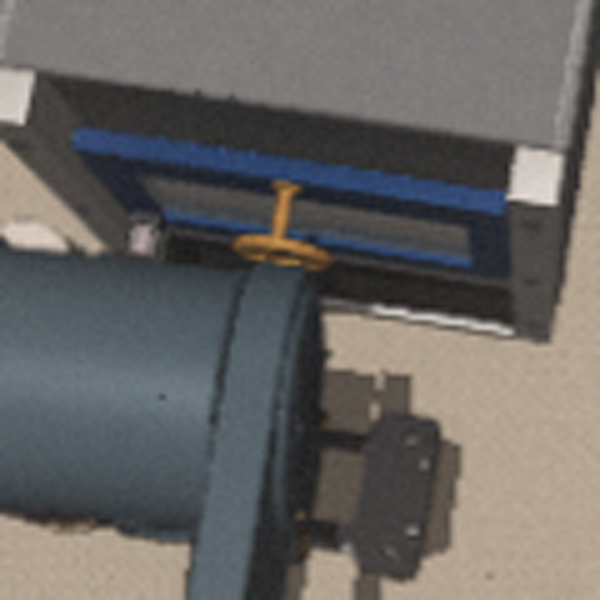

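View pics/s4.png

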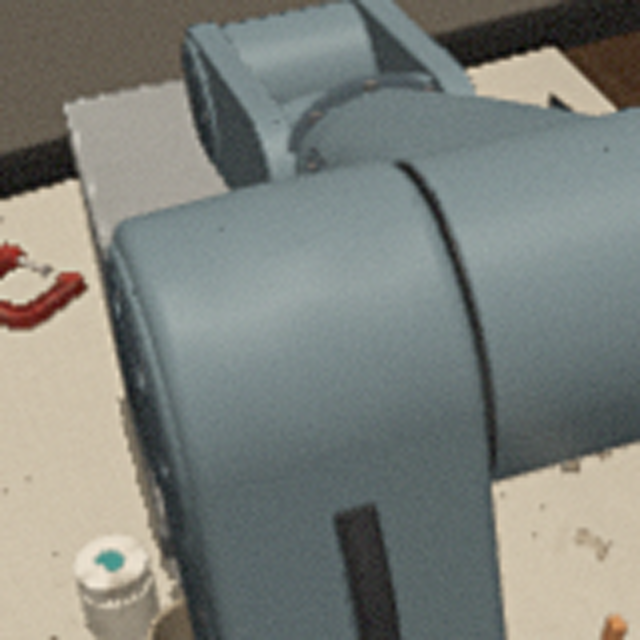

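```bash
python3 - <<'E'
from h import *
a=cv2.imread("pics/top0.png");s=cv2.imread("pics/scene0.png")
g=np.hstack([cv2.resize(x,(240,240),interpolation=cv2.INTER_NEAREST) for x in (a[0:24,158:182],a[8:32,264:288])])
h=np.hstack([cv2.resize(x,(240,240),interpolation=cv2.INTER_NEAREST) for x in (s[95:119,138:162],s[83:107,210:234])])
cv2.imwrite("pics/cor.png",np.vstack([g,h]))
E
```

```text
(no output)
```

View pics/cor.png

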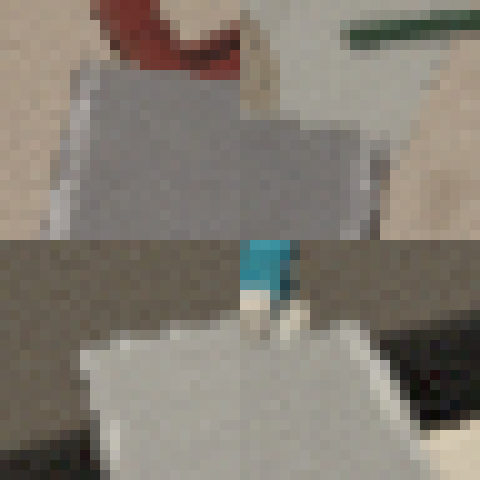

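```bash
python3 - <<'E'
from h import *
print(tri((145.7,105.5),(165.7,6.0)),tri((222,90.7),(275.5,20)),tri((222,90.7),(277.5,20.5)))
print(tri((190+12.2,155.3),(207.2,117.2)))
E
```

```text
(array([0.9313, 0.1484, 0.3478]), np.float64(0.0005752043383997374)) (array([ 0.8952, -0.1044,  0.3501]), np.float64(0.006741889469649667)) (array([ 0.8963, -0.1071,  0.3484]), np.float64(0.0023659635278613883))
(array([0.6898, 0.051 , 0.2736]), np.float64(0.0006764819031266102))
```

>>> apply_moves --pt "-0.005 -0.0015 -0.001 0" --pt "-0.01 -0.0018 -0.0015 0" --pt "-0.015 -0.0018 -0.0015 0" --pt "-0.02 -0.0018 -0.0015 0" --pt "-0.024 -0.0018 -0.0015 0" --pt "-0.024 -0.0018 -0.0015 0"

```text
time: 5.85
ee_pos: [0.5747, 0.0677, 0.2608]
tool_rot: [-0.133, -2.152, 2.146]
contact_force: [0.1, -0.1, -1.0]
grip_width: 0.226
```

```bash
python3 - <<'E'
from h import *
rel([.5956,.0647,.260],-7.6)
E
```

```text
t 5.85 tcp [0.5747 0.0677 0.2608] F [ 0.1429 -0.131  -1.0382] tau [ 0.08   -0.0065 -0.0258] w 19.9 
shift [-0.0211  0.0006  0.0002] turn 0.0002196858325135751 deg 0.02636229990162901 
M [[-0.991, -0.008, -0.132], [0.132, 0.004, -0.991], [0.009, -1.0, -0.002]] q [-0.0892  0.1912  1.5885  0.0028  1.3703  1.6133]
```

>>> apply_moves --pt "-0.004 0.0005 0 0" --pt "-0.008 0.0005 0 0" --pt "-0.0105 0.0005 0 0" --pt "-0.0105 0.0005 0 0"

```text
time: 6.18
ee_pos: [0.5856, 0.0662, 0.2601]
tool_rot: [-0.133, -2.152, 2.146]
contact_force: [0.4, 0.0, -0.8]
grip_width: 0.226
```

>>> apply_moves --pt "-0.004 0 0 0" --pt "-0.008 0 0 0" --pt "-0.0105 0 0 0" --pt "-0.0105 0 0 0"

```text
time: 6.52
ee_pos: [0.5965, 0.0647, 0.26]
tool_rot: [-0.134, -2.152, 2.146]
contact_force: [0.1, 0.1, -0.7]
grip_width: 0.22
```

```bash
python3 - <<'E'
from h import *
rel([.5956,.0647,.260],-7.6)
crop("top","pics/t5.png",150,270,80,200,5); 
rel([.5956,.0647,.260],-7.6)
E
```

```text
t 6.52 tcp [0.5965 0.0647 0.26  ] F [ 0.1122  0.0873 -0.705 ] tau [-0.0013 -0.0063  0.0152] w 19.4 
shift [0.0009 0.     0.0001] turn 9.673230159632632e-05 deg 0.011607876191559159 
M [[-0.991, -0.008, -0.132], [0.132, 0.003, -0.991], [0.008, -1.0, -0.002]] q [-0.0909  0.2386  1.5337  0.0027  1.3775  1.6118]
t 6.57 tcp [0.5962 0.0648 0.2599] F [-0.6905 -0.9526 -1.3676] tau [ 0.0284 -0.0311  0.0118] w 19.5 
shift [ 0.0006 -0.0001  0.0001] turn 0.00011820539118694824 deg 0.01418464694243379 
M [[-0.991, -0.008, -0.132], [0.132, 0.003, -0.991], [0.009, -1.0, -0.002]] q [-0.0909  0.2382  1.5342  0.0028  1.3776  1.6118]
```

View pics/t5.png

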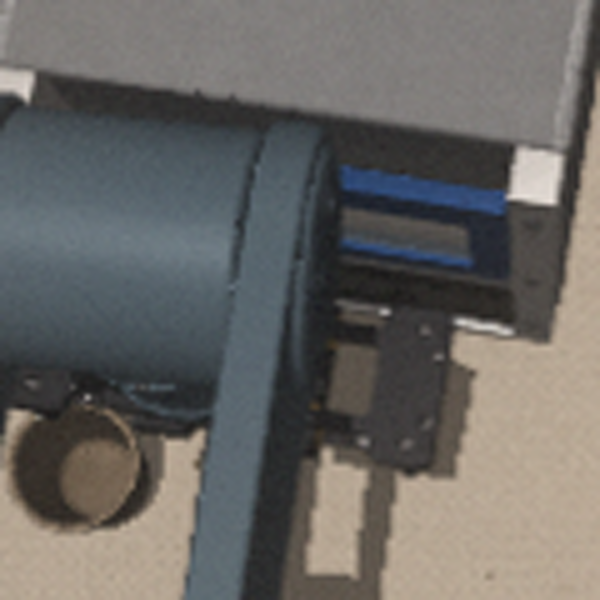

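>>> apply_moves --pt "0 0.004 0 0" --pt "0 0.008 0 0" --pt "0 0.012 0 0" --pt "0 0.012 0 0"

```text
time: 6.9
ee_pos: [0.5954, 0.0649, 0.2465]
tool_rot: [-0.131, -2.151, 2.145]
contact_force: [-1.2, 0.3, -1.5]
grip_width: 0.22
```

>>> apply_moves --pt "0 0.002 0 0" --pt "0 0.004 0 0" --pt "0 0.004 0 0"

```text
time: 7.15
ee_pos: [0.595, 0.0649, 0.2419]
tool_rot: [-0.13, -2.151, 2.144]
contact_force: [-0.6, 0.7, -1.5]
grip_width: 0.223
```

>>> apply_moves --pt "0 0.002 0 0" --pt "0 0.004 0 0" --pt "0 0.004 0 0"

```text
time: 7.4
ee_pos: [0.5952, 0.0649, 0.238]
tool_rot: [-0.131, -2.151, 2.145]
contact_force: [0.3, 0.6, 1.2]
grip_width: 0.219
```

>>> apply_moves --pt "0 0.002 0 0" --pt "0 0.004 0 0" --pt "0 0.004 0 0"

```text
time: 7.65
ee_pos: [0.5953, 0.0649, 0.2338]
tool_rot: [-0.131, -2.151, 2.145]
contact_force: [0.8, 1.0, 1.0]
grip_width: 0.219
```

```bash
python3 - <<'E'
from h import *
rel([.5956,.0647,.220],-7.6)
E
```

```text
t 7.65 tcp [0.5953 0.0649 0.2338] F [0.8428 0.9958 1.0091] tau [ 0.0117 -0.257  -0.081 ] w 19.2 
shift [-0.0005  0.0138  0.0001] turn 0.0001184065580337749 deg 0.014208786964052988 
M [[-0.991, -0.01, -0.132], [0.132, 0.004, -0.991], [0.01, -1.0, -0.002]] q [-0.0908  0.2604  1.5614  0.0027  1.3301  1.6117]
```

>>> apply_moves --pt "0 0.005 0 0" --pt "0 0.01 0 0" --pt "0 0.015 0 0" --pt "0 0.02 0 0" --pt "0 0.025 0 0" --pt "0 0.03 0 0" --pt "0 0.03 0 0"

```text
time: 8.23
ee_pos: [0.5943, 0.065, 0.2022]
tool_rot: [-0.129, -2.15, 2.144]
contact_force: [-0.3, -0.7, 0.5]
grip_width: 0.223
```

>>> apply_moves --pt "0 0.005 0 0" --pt "0 0.01 0 0" --pt "0 0.015 0 0" --pt "0 0.02 0 0" --pt "0 0.025 0 0" --pt "0 0.03 0 0" --pt "0 0.03 0 0"

```text
time: 8.82
ee_pos: [0.5931, 0.0652, 0.1708]
tool_rot: [-0.127, -2.149, 2.143]
contact_force: [0.8, -0.3, 0.3]
grip_width: 0.221
```

```bash
python3 - <<'E'
from h import *
rel([.5956,.0647,.160],-7.6)
crop("top","pics/t6.png",150,270,80,200,5); 
rel([.5956,.0647,.160],-7.6)
E
```

```text
t 8.82 tcp [0.5931 0.0652 0.1708] F [ 0.7614 -0.2825  0.2989] tau [-0.0627 -0.1943  0.0209] w 19.4 
shift [-0.0027  0.0107  0.0002] turn 8.138403042404042e-05 deg 0.009766083650884851 
M [[-0.991, -0.014, -0.132], [0.132, 0.004, -0.991], [0.015, -1.0, -0.002]] q [-0.0906  0.3254  1.6145  0.0029  1.2165  1.6117]
t 8.87 tcp [0.593  0.0652 0.1711] F [-0.4849 -0.5551 -1.3824] tau [-0.0722 -0.092  -0.0405] w 19.6 
shift [-0.0028  0.0111  0.0002] turn 6.870750399757324e-05 deg 0.00824490047970879 
M [[-0.991, -0.015, -0.132], [0.132, 0.004, -0.991], [0.015, -1.0, -0.002]] q [-0.0906  0.3251  1.6142  0.0028  1.2174  1.6117]
```

View pics/t6.png

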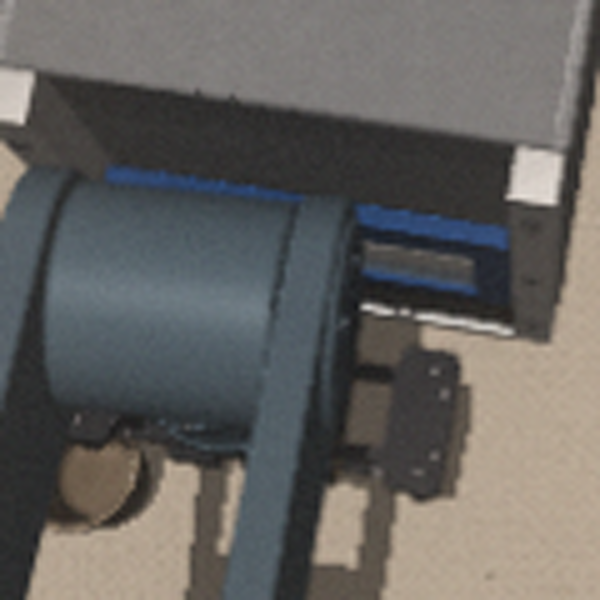

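>>> apply_moves --pt "-0.002 0.002 0 0" --pt "-0.002 0.004 0 0" --pt "-0.002 0.006 0 0" --pt "-0.002 0.008 0 0"

```text
time: 9.2
ee_pos: [0.595, 0.065, 0.163]
tool_rot: [-0.126, -2.149, 2.143]
contact_force: [0.0, -0.8, 1.0]
grip_width: 0.22
```

>>> apply_moves --pt "0 0.002 0 0" --pt "0 0.004 0 0"

```text
time: 9.37
ee_pos: [0.5951, 0.065, 0.1591]
tool_rot: [-0.127, -2.149, 2.143]
contact_force: [-0.4, -0.5, 4.9]
grip_width: 0.222
```

>>> apply_moves --pt "0 0.002 0 0" --pt "0 0.004 0 0"

```text
time: 9.53
ee_pos: [0.5953, 0.0651, 0.1557]
tool_rot: [-0.128, -2.15, 2.143]
contact_force: [-2.5, -0.3, 6.1]
grip_width: 0.223
```

```bash
python3 - <<'E'
from h import *
rel([.5956,.0647,.160],-7.6)
E
```

```text
t 9.53 tcp [0.5953 0.0651 0.1557] F [-2.4642 -0.3133  6.1246] tau [-0.0335 -0.1768  0.0052] w 19.6 
shift [-0.0003 -0.0043  0.0003] turn 0.00016828226509780532 deg 0.02019387181173664 
M [[-0.991, -0.013, -0.132], [0.132, 0.004, -0.991], [0.014, -1.0, -0.002]] q [-0.0905  0.3474  1.6192  0.0028  1.1886  1.6116]
```

>>> apply_moves --pt "0 0.002 0 0" --pt "0 0.003 0 0"

```text
time: 9.7
ee_pos: [0.5954, 0.0651, 0.1533]
tool_rot: [-0.128, -2.15, 2.144]
contact_force: [-2.0, 0.0, 5.8]
grip_width: 0.221
```

```bash
python3 - <<'E'
from h import *
rel([.5956,.0647,.150],-7.6)
E
```

```text
t 9.7 tcp [0.5954 0.0651 0.1533] F [-1.9579  0.0387  5.7649] tau [-0.0408 -0.1324 -0.0351] w 19.5 
shift [-0.0002  0.0033  0.0004] turn 0.0001987842912063723 deg 0.023854114944764675 
M [[-0.991, -0.013, -0.132], [0.132, 0.004, -0.991], [0.013, -1.0, -0.002]] q [-0.0904  0.3502  1.6208  0.0028  1.1834  1.6116]
```

>>> apply_moves --pt "0.001 0.001 0 0" --pt "0.002 0.003 0 0"

```text
time: 9.87
ee_pos: [0.5952, 0.0651, 0.152]
tool_rot: [-0.134, -2.152, 2.146]
contact_force: [3.1, -1.6, 7.2]
grip_width: 0.221
```

```bash
python3 - <<'E'
from h import *
rel([.5956,.0647,.150],-7.6)
E
```

```text
t 9.87 tcp [0.5952 0.0651 0.152 ] F [ 3.1445 -1.5601  7.237 ] tau [-0.1721 -1.0163 -0.0091] w 19.5 
shift [-0.0004  0.002   0.0004] turn 0.00018560306755028457 deg 0.022272368106034147 
M [[-0.991, -0.008, -0.132], [0.132, 0.003, -0.991], [0.008, -1.0, -0.002]] q [-0.0903  0.3487  1.6259  0.0027  1.175   1.6117]
```

>>> apply_moves --pt "-0.001 0.001 0 0" --pt "-0.001 0.002 0 0"

```text
time: 10.03
ee_pos: [0.597, 0.0649, 0.1512]
tool_rot: [-0.136, -2.153, 2.148]
contact_force: [-1.8, -0.6, 7.0]
grip_width: 0.223
```

>>> apply_moves --pt "0 0.001 0 0" --pt "0 0.002 0 0"

```text
time: 10.2
ee_pos: [0.5974, 0.0649, 0.1502]
tool_rot: [-0.138, -2.154, 2.148]
contact_force: [-0.7, -0.3, 6.4]
grip_width: 0.219
```

```bash
python3 - <<'E'
from h import *
rel([.5956,.0647,.150],-7.6)
E
```

```text
t 10.2 tcp [0.5974 0.0649 0.1502] F [-0.7462 -0.279   6.3911] tau [-0.0912 -0.2291 -0.0794] w 19.3 
shift [0.0018 0.0002 0.0004] turn 0.0002240578849540782 deg 0.026886946194489385 
M [[-0.991, -0.004, -0.132], [0.132, 0.003, -0.991], [0.004, -1.0, -0.002]] q [-0.0903  0.3533  1.6238  0.0025  1.1688  1.6117]
```

```bash
python3 - <<'E'
from h import *
im=crop("top","pics/t7.png",210,270,100,160,8); cv2.imwrite("pics/t7f.png",im)
b=cv2.imread("pics/top0.png")
def top(im,u):
    h=cv2.cvtColor(im,cv2.COLOR_BGR2HSV)[95:150,u]; m=(h[:,0]>100)&(h[:,0]<125)&(h[:,1]>120)&(h[:,2]>70)
    return 95+np.where(m)[0].min() if m.any() else None
def zat(u,v): # ray vs sash plane
    c,d=ray("top",(u,v)); n=np.array([np.cos(np.radians(-7.7)),np.sin(np.radians(-7.7)),0]); p0=np.array([.696,.051,0])
    t=n@(p0-c)/(n@d); return (c+t*d)
for u in (230,234,238,242,246): 
    v0,v1=top(b,u),top(im,u); print(u,v0,v1,zat(u,v0)[2],zat(u,v1)[2])
rel([.5956,.0647,.150],-7.6)
E
```

```text
230 115 123 0.30325432097871574 0.2224010054941633
234 116 124 0.2996272071160364 0.2181468208560754
238 117 125 0.29599497543091535 0.21388127787177447
242 117 125 0.30175325908324857 0.22075184955811777
246 118 126 0.29817998812384594 0.2165529429372317
t 10.25 tcp [0.5975 0.0649 0.15  ] F [-1.3381 -0.4711  7.0113] tau [-0.0959 -0.2803 -0.0362] w 19.7 
shift [ 0.0018 -0.      0.0004] turn 0.00020036419185353704 deg 0.024043703022424444 
M [[-0.991, -0.004, -0.132], [0.132, 0.003, -0.991], [0.004, -1.0, -0.002]] q [-0.0903  0.3535  1.624   0.0025  1.1684  1.6117]
```

View pics/t7.png

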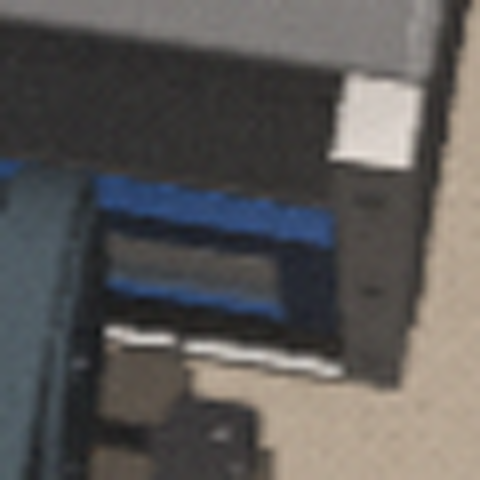

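>>> apply_moves --pt "0 0.002 0 0" --pt "0 0.003 0 0"

```text
time: 10.42
ee_pos: [0.5978, 0.0648, 0.1478]
tool_rot: [-0.139, -2.154, 2.149]
contact_force: [-2.4, -0.7, 6.2]
grip_width: 0.22
```

>>> apply_moves --pt "0 0.001 0 0" --pt "0 0.002 0 0"

```text
time: 10.58
ee_pos: [0.5981, 0.0648, 0.1466]
tool_rot: [-0.14, -2.154, 2.15]
contact_force: [-2.8, -0.9, 6.7]
grip_width: 0.218
```

```bash
python3 - <<'E'
from h import *
rel([.5956,.0647,.145],-7.6)
E
```

```text
t 10.58 tcp [0.5981 0.0648 0.1466] F [-2.8039 -0.9393  6.6621] tau [-0.1124 -0.1142 -0.0463] w 19.2 
shift [0.0024 0.0016 0.0004] turn 0.0002638983402696235 deg 0.03166780083235482 
M [[-0.991, -0.002, -0.132], [0.132, 0.002, -0.991], [0.002, -1.0, -0.002]] q [-0.0902  0.3578  1.6259  0.0023  1.16    1.6118]
```

```bash
python3 - <<'E'
from h import *
im=crop("top","pics/t8.png",140,300,60,220,5); cv2.imwrite("pics/t8f.png",im)
imgs={"0":cv2.imread("pics/top0.png"),"6":None,"7":cv2.imread("pics/t7f.png"),"8":im}
def blue(im): 
    f=im.astype(float); return np.clip(f[...,0]-f[...,2],0,None)
def sub(im,u):
    col=blue(im)[98:140,u]; thr=40
    i=np.where(col>thr)[0][0]; return 98+i-1+(thr-col[i-1])/(col[i]-col[i-1])
def zat(u,v):
    c,d=ray("top",(u,v)); n=np.array([np.cos(np.radians(-7.7)),np.sin(np.radians(-7.7)),0]); p0=np.array([.696,.051,0])
    t=n@(p0-c)/(n@d); return (c+t*d)[2]
for k in "078":
    z=[zat(u,sub(imgs[k],u)) for u in range(226,248)]; print(k,np.mean(z),np.std(z)/4)
E
```

```text
0 0.30285169881946633 0.00039838481104049035
7 0.22410677314394503 0.000446677862546053
8 0.22397305006653473 0.0004792428713688579
```

View pics/t8.png

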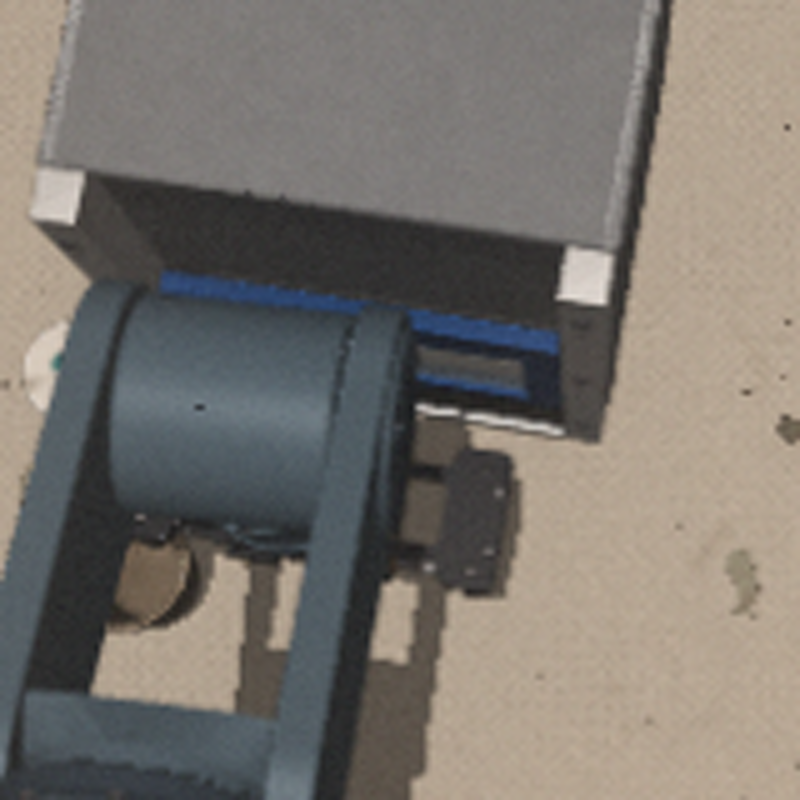

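The sash has stopped at the catch. Between the last two pictures its top edge stayed at z≈0.224, while the TCP dropped 3.4 mm. So the pole is pitching in the jaws at about 8 N because the lever is too long. I'll unhook, lay the pole in the rest to level it, and grip it farther forward.

>>> apply_moves --pt "0 -0.004 0 0" --pt "0 -0.008 0 0" --pt "0 -0.012 0 0" --pt "0 -0.016 0 0" --pt "0 -0.016 0 0" --pt "0 -0.016 0 0"

```text
time: 11.13
ee_pos: [0.5982, 0.0648, 0.1626]
tool_rot: [-0.141, -2.155, 2.15]
contact_force: [-0.4, 0.4, -1.2]
grip_width: 0.216
```

```bash
python3 - <<'E'
from h import *
rel([.5956,.0647,.1625],-7.6)
im=vision.get_image("top")
u=[plane("top",q,.07) for q in ((326,197),(331,241))]; print(u, sum(u)/2)
E
```

```text
t 11.13 tcp [0.5982 0.0648 0.1626] F [-0.3769  0.3675 -1.1971] tau [ 0.0395  0.0115 -0.0037] w 19.0 
shift [0.0026 0.0001 0.0004] turn 0.00024935875070711597 deg 0.029923050084853915 
M [[-0.991, -0.002, -0.132], [0.132, 0.002, -0.991], [0.002, -1.0, -0.002]] q [-0.0903  0.3379  1.6162  0.0023  1.1892  1.6118]
[array([ 0.5209, -0.264 ,  0.07  ]), array([ 0.3978, -0.2802,  0.07  ])] [ 0.4594 -0.2721  0.07  ]
```

>>> apply_moves --pt "0.005 0 0 0" --pt "0.01 0 0 0" --pt "0.015 0 0 0" --pt "0.015 0 0 0"

```text
time: 11.52
ee_pos: [0.5818, 0.0671, 0.162]
tool_rot: [-0.138, -2.154, 2.149]
contact_force: [-0.2, -0.6, -1.7]
grip_width: 0.22
```

>>> apply_moves --pt "0.006 0 0 0" --pt "0.012 0 0 0" --pt "0.02 0 0 0" --pt "0.035 0 0 0" --pt "0.05 0 0 0" --pt "0.05 0 0 0"

```text
time: 12.02
ee_pos: [0.5293, 0.0743, 0.1617]
tool_rot: [-0.134, -2.153, 2.148]
contact_force: [-0.2, 0.2, -2.3]
grip_width: 0.217
```

```bash
python3 - <<'E'
from h import *
rel([.4782,-.2426,.21],7.8)
crop("scene","pics/s9.png",130,330,80,280,3); crop("top","pics/t9.png",140,300,60,220,5)
E
```

```text
t 12.02 tcp [0.5293 0.0743 0.1617] F [-0.1823  0.1739 -2.2606] tau [ 0.0767 -0.0143  0.0003] w 19.1 
shift [ 0.0095 -0.0489  0.3208] turn -0.12762370014705618 deg -15.31484401764674 
M [[-0.991, -0.006, -0.131], [0.131, 0.003, -0.991], [0.007, -1.0, -0.002]] q [-0.084   0.2034  1.7887  0.0025  1.1559  1.617 ]
```

View pics/t9.png

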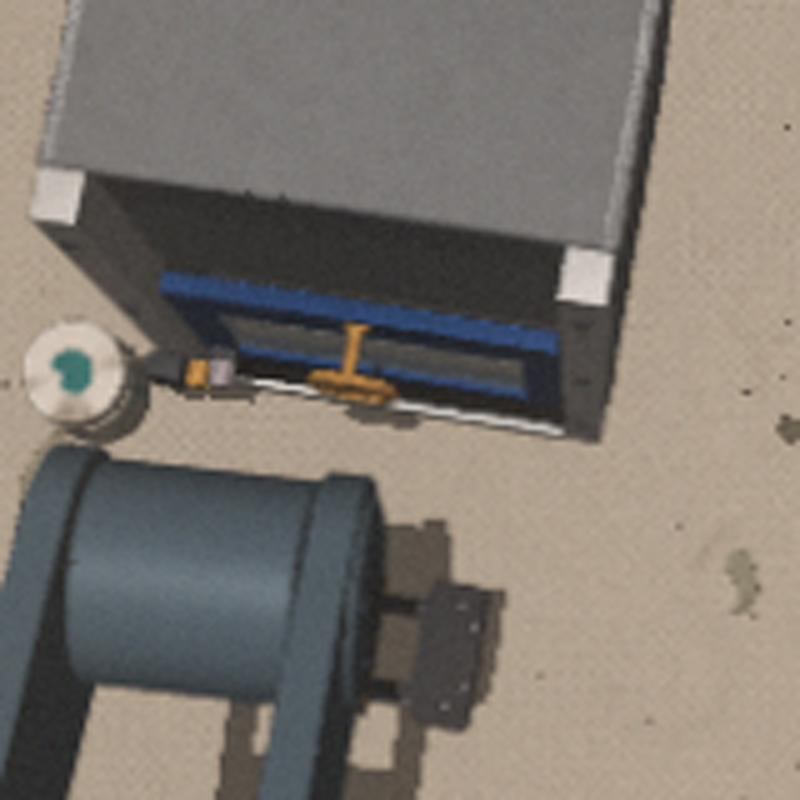

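```bash
python3 - <<'E'
from h import *
for z in (.165,.17,.175,.18,.254): print(z,proj("top",[.664,.056,z]))
print(plane("top",(140+352/5-.4,60+386/5-.4),.175))
E
```

```text
0.165 [210.1609 137.2523]
0.17 [209.9366 136.8689]
0.175 [209.7101 136.4818]
0.18 [209.4814 136.091 ]
0.254 [205.8197 129.8321]
[0.6632 0.0552 0.175 ]
```

>>> apply_moves --pt "0.0095 -0.05 0.03 -0.128" --pt "0.0095 -0.05 0.06 -0.128" --pt "0.0095 -0.05 0.321 -0.128" --pt "0.0095 -0.05 0.321 -0.128" --pt "0.0095 -0.05 0.321 -0.128" --pt "0.0095 -0.05 0.321 -0.128" --pt "0.0095 -0.05 0.321 -0.128" --pt "0.0095 -0.05 0.321 -0.128"

```text
time: 12.78
ee_pos: [0.4826, -0.2315, 0.2124]
tool_rot: [-0.148, 2.153, -2.15]
contact_force: [0.7, 0.6, -1.1]
grip_width: 0.217
```

>>> apply_moves --pt "0.0095 0 0.0 0" --pt "0 0 0 0"

```text
time: 12.95
ee_pos: [0.4809, -0.2346, 0.2123]
tool_rot: [-0.144, 2.156, -2.153]
contact_force: [1.2, 0.5, -2.2]
grip_width: 0.222
```

```bash
python3 - <<'E'
from h import *
rel([.4782,-.2426,.14],7.8)
crop("scene","pics/s10.png",230,450,80,260,3); crop("top","pics/t10.png",250,400,120,270,4)
E
```

```text
t 12.95 tcp [ 0.4809 -0.2346  0.2123] F [ 1.2114  0.5272 -2.2031] tau [ 0.0643 -0.0257 -0.0007] w 19.5 
shift [0.0036 0.0723 0.0076] turn -0.002497540196630339 deg -0.2997048235956407 
M [[-0.991, -0.002, 0.131], [-0.131, 0.001, -0.991], [0.002, -1.0, -0.001]] q [-0.6755  0.1397  1.7501 -0.0007  1.2543  0.7646]
```

View pics/s10.png

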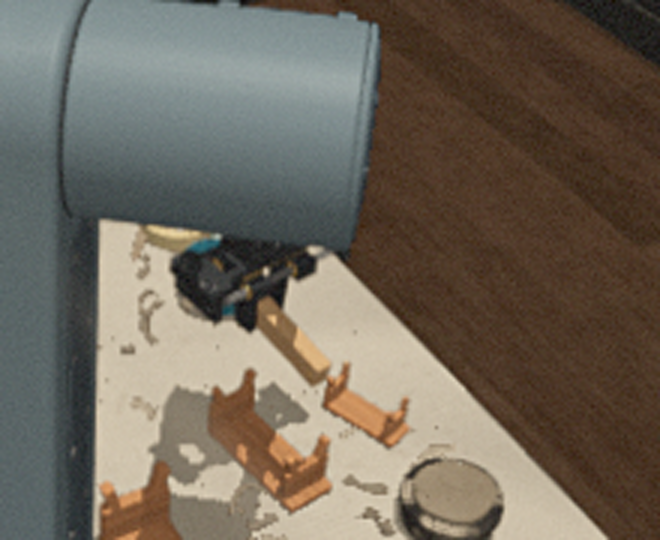

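>>> apply_moves --pt "0.0036 0.02 0.0076 -0.0025" --pt "0.0036 0.05 0.0076 -0.0025" --pt "0.0036 0.08 0.0076 -0.0025" --pt "0.0036 0.105 0.0076 -0.0025" --pt "0.0036 0.105 0.0076 -0.0025" --pt "0.0036 0.105 0.0076 -0.0025"

```text
time: 13.55
ee_pos: [0.4807, -0.238, 0.1066]
tool_rot: [-0.155, 2.153, -2.145]
contact_force: [0.5, 0.1, 0.2]
grip_width: 0.22
```

```bash
python3 - <<'E'
from h import *
rel([.4782,-.2426,.0659],7.8)
E
```

```text
t 13.55 tcp [ 0.4807 -0.238   0.1066] F [0.4923 0.12   0.2492] tau [ 0.0439 -0.0195 -0.0194] w 19.4 
shift [0.0031 0.0407 0.0043] turn 0.002781100731371216 deg 0.33373208776454594 
M [[-0.99, -0.003, 0.141], [-0.141, 0.004, -0.99], [0.002, -1.0, -0.004]] q [-0.6818  0.2877  1.8146  0.0014  1.0436  0.7463]
```

>>> apply_moves --pt "0.0031 0.0 0.0043 0.0028" --pt "0.0031 0.0 0.0043 0.0028" --pt "0.0031 0.0 0.0043 0.0028"

```text
time: 13.8
ee_pos: [0.4794, -0.2435, 0.1086]
tool_rot: [-0.147, 2.153, -2.149]
contact_force: [-0.8, 0.2, -2.1]
grip_width: 0.217
```

```bash
python3 - <<'E'
from h import *
rel([.4782,-.2426,.0659],7.8)
E
```

```text
t 13.8 tcp [ 0.4794 -0.2435  0.1086] F [-0.7614  0.2136 -2.1009] tau [-0.012  -0.0156 -0.037 ] w 19.1 
shift [ 0.001   0.0427 -0.001 ] turn 2.300783696285521e-05 deg 0.0027609404355426253 
M [[-0.991, -0.0, 0.136], [-0.136, 0.002, -0.991], [-0.0, -1.0, -0.002]] q [-0.6916  0.2852  1.8131  0.0013  1.0443  0.7424]
```

>>> apply_moves --pt "0.001 0.005 -0.001 0" --pt "0.001 0.01 -0.001 0" --pt "0.001 0.015 -0.001 0" --pt "0.001 0.02 -0.001 0" --pt "0.001 0.024 -0.001 0"

```text
time: 14.22
ee_pos: [0.4779, -0.2424, 0.0837]
tool_rot: [-0.147, 2.153, -2.149]
contact_force: [-0.8, -0.3, -2.4]
grip_width: 0.223
```

>>> apply_moves --pt "0 0.003 0 0" --pt "0 0.006 0 0" --pt "0 0.008 0 0"

```text
time: 14.47
ee_pos: [0.4783, -0.2425, 0.0758]
tool_rot: [-0.147, 2.153, -2.149]
contact_force: [0.8, 2.0, 5.6]
grip_width: 0.221
```

>>> apply_moves --pt "0 0.003 0 0" --pt "0 0.006 0 0" --pt "0 0.008 0 0"

```text
time: 14.72
ee_pos: [0.4794, -0.2429, 0.0687]
tool_rot: [-0.144, 2.151, -2.149]
contact_force: [3.0, 2.0, 5.3]
grip_width: 0.219
```

```bash
python3 - <<'E'
from h import *
rel([.4782,-.2426,.0659],7.8)
E
```

```text
t 14.72 tcp [ 0.4794 -0.2429  0.0687] F [3.0472 2.0018 5.3255] tau [ 0.3351  0.0816 -0.1881] w 19.3 
shift [ 0.0012  0.0028 -0.0005] turn -0.00018349407659793712 deg -0.022019289191752455 
M [[-0.991, 0.002, 0.135], [-0.135, 0.001, -0.991], [-0.002, -1.0, -0.001]] q [-0.6911  0.3502  1.828   0.0024  0.9625  0.7426]
```

Releveling as expected. I'll finish the descent, then open the jaws.

>>> apply_moves --pt "0.0006 0.002 0 0" --pt "0.001 0.0028 0 0" --pt "0.001 0.0028 0 0"

```text
time: 14.97
ee_pos: [0.4795, -0.2433, 0.0667]
tool_rot: [-0.142, 2.149, -2.149]
contact_force: [2.5, 2.5, 6.1]
grip_width: 0.221
```

>>> apply_moves --pt "0 0 0 0" --pt "0 0 0 0" --pt "0 0 0 0" --pt "0 0 0 0" --gripper 0.2

```text
time: 15.3
ee_pos: [0.4793, -0.2433, 0.0665]
tool_rot: [-0.142, 2.15, -2.149]
contact_force: [-0.4, -0.4, 0.7]
grip_width: 0.398
```

```bash
python3 - <<'E'
from h import *
rel([.4782,-.2426,.0659],7.8)
crop("scene","pics/s11.png",250,410,160,280,5); crop("top","pics/t11.png",270,390,150,270,5)
E
```

```text
t 15.3 tcp [ 0.4793 -0.2433  0.0665] F [-0.4126 -0.3943  0.6957] tau [-0.0115  0.0189  0.0019] w 35.1 
shift [ 0.001   0.0006 -0.0008] turn -0.0002556032617193779 deg -0.030672391406325352 
M [[-0.991, 0.004, 0.135], [-0.135, 0.0, -0.991], [-0.004, -1.0, 0.0]] q [-0.692   0.3532  1.8296  0.0032  0.9563  0.7414]
```

View pics/s11.png

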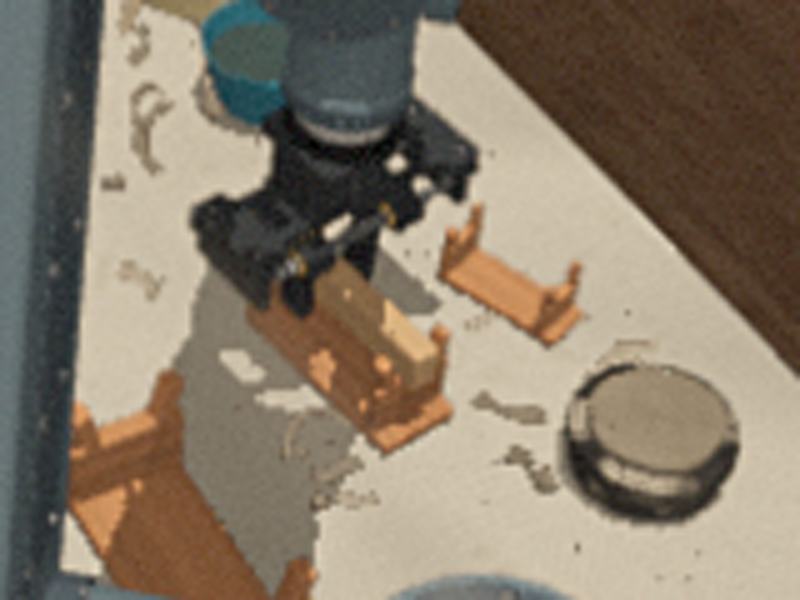

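View pics/t11.png

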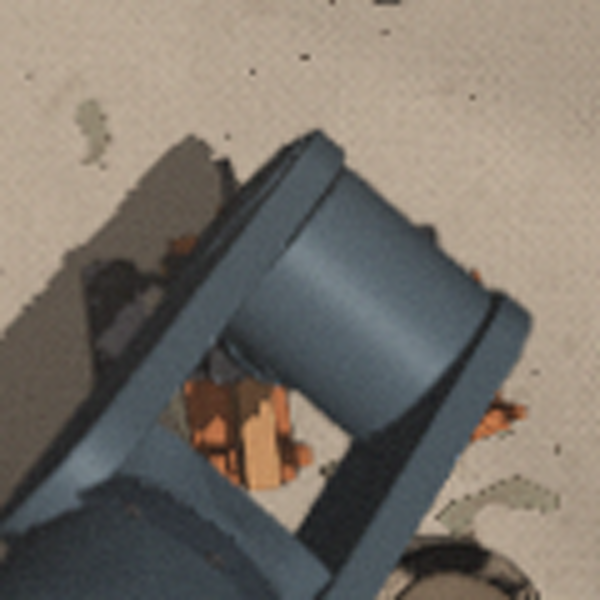

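>>> apply_moves --pt "-0.003 0.0006 -0.0008 0" --pt "-0.006 0.0006 -0.0008 0" --pt "-0.009 0.0006 -0.0008 0" --pt "-0.012 0.0006 -0.0008 0" --pt "-0.012 0.0006 -0.0008 0" --pt "-0.012 0.0006 -0.0008 0"

```text
time: 15.9
ee_pos: [0.4914, -0.2408, 0.066]
tool_rot: [-0.142, 2.149, -2.149]
contact_force: [-0.6, -0.1, -0.3]
grip_width: 0.4
```

```bash
python3 - <<'E'
from h import *
rel([.4911,-.2408,.0659],7.8)
E
```

```text
t 15.9 tcp [ 0.4914 -0.2408  0.066 ] F [-0.6238 -0.1123 -0.2751] tau [ 0.0127  0.0388 -0.0407] w 35.2 
shift [ 0.0003  0.0001 -0.    ] turn -0.00010647939005121712 deg -0.012777526806146055 
M [[-0.991, 0.004, 0.135], [-0.135, 0.0, -0.991], [-0.004, -1.0, 0.0]] q [-0.674   0.3717  1.8048  0.0032  0.9624  0.759 ]
```

>>> apply_moves --pt "0 0 0 0" --pt "0 0 0 0" --pt "0 0 0 0" --pt "0 0 0 0" --pt "0 0 0 0" --gripper 1 --grip_force 60

```text
time: 16.32
ee_pos: [0.4913, -0.2408, 0.0659]
tool_rot: [-0.142, 2.15, -2.149]
contact_force: [0.3, 0.8, 0.7]
grip_width: 0.221
```

>>> apply_moves --pt "0 -0.02 0 0" --pt "0 -0.04 0 0" --pt "0 -0.07 0 0" --pt "0 -0.1 0 0" --pt "0 -0.12 0 0" --pt "0 -0.12 0 0" --pt "0 -0.12 0 0" --pt "0 -0.12 0 0"

```text
time: 16.98
ee_pos: [0.49, -0.2402, 0.1843]
tool_rot: [-0.144, 2.152, -2.148]
contact_force: [0.3, -0.4, -2.4]
grip_width: 0.219
```

```bash
python3 - <<'E'
from h import *
o=monitor.get_obs(); c=np.array([.9912,-.1323]); ring=np.array([.6635,.0555])
t=ring+c*(-.04-.072); print(t)
rel([t[0],t[1],.175],-7.6)
crop("top","pics/t12.png",250,400,120,270,4)
E
```

```text
[0.5525 0.0703]
t 16.98 tcp [ 0.49   -0.2402  0.1843] F [ 0.2702 -0.3543 -2.3805] tau [ 0.0126 -0.0218  0.0048] w 19.3 
shift [-0.1039  0.01   -0.2992] turn 0.12813608639459342 deg 15.376330367351212 
M [[-0.991, 0.002, 0.135], [-0.135, 0.002, -0.991], [-0.002, -1.0, -0.002]] q [-0.6748  0.1938  1.7488  0.0028  1.1987  0.7593]
```

View pics/t12.png

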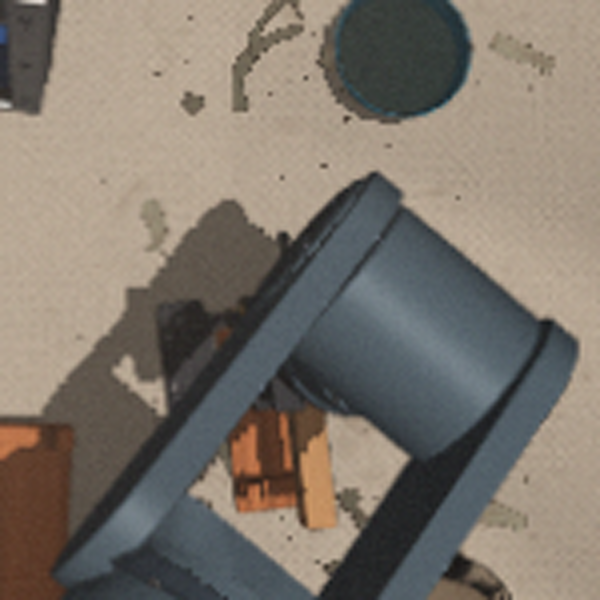

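```bash
python3 - <<'E'
from h import *
a=plane("top",(330.5-.4,251.25-.4),.198); b=plane("top",(321-.4,178.5),.187)
o=np.array([.49,-.2402]); x=np.array([.9907,.1357])
print(a,(a[:2]-o)@x,b,(b[:2]-o)@x,"expect",-.113,.0755)
E
```

```text
[ 0.3807 -0.2544  0.198 ] -0.11025194886355277 [ 0.561  -0.2293  0.187 ] 0.0718291068875173 expect -0.113 0.0755
```

>>> apply_moves --pt "-0.06 0.005 -0.299 0.128" --pt "-0.06 0.005 -0.299 0.128" --pt "-0.06 0.005 -0.299 0.128" --pt "-0.06 0.005 -0.299 0.128" --pt "-0.06 0.005 -0.299 0.128" --pt "-0.06 0.005 -0.299 0.128" --pt "-0.06 0.005 -0.299 0.128" --pt "-0.06 0.005 -0.299 0.128"

```text
time: 17.7
ee_pos: [0.507, 0.0687, 0.1775]
tool_rot: [-0.136, -2.157, 2.148]
contact_force: [-0.3, -0.0, -0.4]
grip_width: 0.224
```

>>> apply_moves --pt "0 0 0 0" --pt "0 0 0 0"

```text
time: 17.87
ee_pos: [0.5054, 0.0699, 0.1753]
tool_rot: [-0.129, -2.157, 2.148]
contact_force: [-0.6, 0.7, -2.0]
grip_width: 0.222
```

```bash
python3 - <<'E'
from h import *
rel([.5525,.0703,.179],-7.6)
crop("top","pics/t13.png",150,270,80,200,5)
E
```

```text
t 17.87 tcp [0.5054 0.0699 0.1753] F [-0.631   0.7487 -1.9603] tau [ 0.0226 -0.0204  0.0472] w 19.6 
shift [-0.0467 -0.004  -0.0063] turn 0.0028288020584553855 deg 0.3394562470146463 
M [[-0.992, -0.007, -0.126], [0.126, 0.005, -0.992], [0.008, -1.0, -0.004]] q [-0.0979  0.1334  1.8393  0.0043  1.1765  1.598 ]
```

View pics/t13.png

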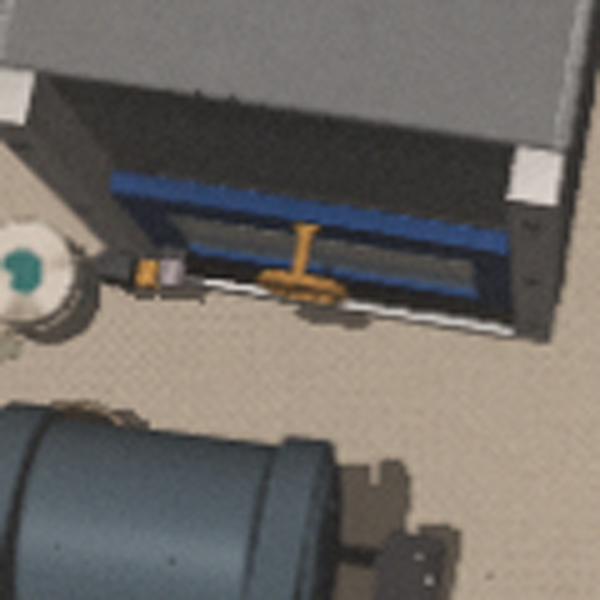

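>>> apply_moves --pt "-0.012 -0.004 -0.0063 0.0028" --pt "-0.024 -0.004 -0.0063 0.0028" --pt "-0.036 -0.004 -0.0063 0.0028" --pt "-0.046 -0.004 -0.0063 0.0028" --pt "-0.046 -0.004 -0.0063 0.0028" --pt "-0.046 -0.004 -0.0063 0.0028"

```text
time: 18.42
ee_pos: [0.5522, 0.0677, 0.1788]
tool_rot: [-0.138, -2.151, 2.143]
contact_force: [0.2, 0.4, -1.0]
grip_width: 0.217
```

```bash
python3 - <<'E'
from h import *
rel([.609,.0628,.179],-7.6)
crop("top","pics/t14.png",150,270,80,200,5)
E
```

```text
t 18.42 tcp [0.5522 0.0677 0.1788] F [ 0.158   0.3711 -1.0093] tau [ 0.0478 -0.0573 -0.0664] w 19.1 
shift [-0.0569 -0.0006 -0.0028] turn -0.0016563210504330534 deg -0.19875852605196642 
M [[-0.991, -0.008, -0.136], [0.136, 0.004, -0.991], [0.008, -1.0, -0.003]] q [-0.0931  0.2278  1.7202  0.0037  1.2015  1.6124]
```

View pics/t14.png

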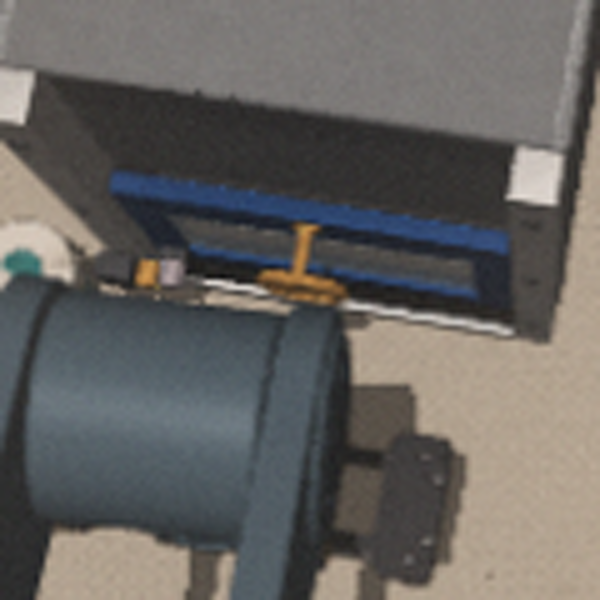

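Nothing touches yet; I'll go in slowly with force checks.

>>> apply_moves --pt "-0.006 -0.0006 -0.0028 -0.0016" --pt "-0.012 -0.0006 -0.0028 -0.0016" --pt "-0.018 -0.0006 -0.0028 -0.0016" --pt "-0.024 -0.0006 -0.0028 -0.0016" --pt "-0.028 -0.0006 -0.0028 -0.0016" --pt "-0.028 -0.0006 -0.0028 -0.0016"

```text
time: 18.97
ee_pos: [0.5808, 0.067, 0.1793]
tool_rot: [-0.134, -2.153, 2.146]
contact_force: [0.3, 0.1, -0.5]
grip_width: 0.22
```

>>> apply_moves --pt "-0.004 0 0 0" --pt "-0.008 0 0 0" --pt "-0.012 0 0 0" --pt "-0.014 0 0 0"

```text
time: 19.3
ee_pos: [0.5953, 0.065, 0.1793]
tool_rot: [-0.135, -2.154, 2.146]
contact_force: [1.0, 0.7, -1.6]
grip_width: 0.217
```

>>> apply_moves --pt "-0.004 0 0 0" --pt "-0.008 0 0 0" --pt "-0.012 0 0 0" --pt "-0.014 0 0 0" --pt "-0.014 0 0 0"

```text
time: 19.72
ee_pos: [0.6096, 0.063, 0.1791]
tool_rot: [-0.135, -2.154, 2.146]
contact_force: [1.2, 0.3, -1.6]
grip_width: 0.221
```

```bash
python3 - <<'E'
from h import *
rel([.609,.0628,.179],-7.6)
E
```

```text
t 19.72 tcp [0.6096 0.063  0.1791] F [ 1.2313  0.3477 -1.5745] tau [ 0.0291 -0.0759  0.0416] w 19.5 
shift [0.0006 0.0001 0.0003] turn 7.37640464497401e-05 deg 0.008851685573968811 
M [[-0.991, -0.007, -0.132], [0.132, 0.004, -0.991], [0.007, -1.0, -0.003]] q [-0.0921  0.3443  1.5711  0.0037  1.2331  1.61  ]
```

>>> apply_moves --pt "0 0.004 0 0" --pt "0 0.008 0 0" --pt "0 0.012 0 0" --pt "0 0.013 0 0" --pt "0 0.013 0 0"

```text
time: 20.13
ee_pos: [0.6089, 0.0631, 0.1653]
tool_rot: [-0.134, -2.153, 2.145]
contact_force: [0.0, 0.3, -1.6]
grip_width: 0.22
```

>>> apply_moves --pt "0 0.002 0 0" --pt "0 0.004 0 0" --pt "0 0.004 0 0"

```text
time: 20.38
ee_pos: [0.6086, 0.0632, 0.1608]
tool_rot: [-0.133, -2.153, 2.145]
contact_force: [-0.5, -0.2, -1.4]
grip_width: 0.224
```

>>> apply_moves --pt "0 0.002 0 0" --pt "0 0.003 0 0" --pt "0 0.003 0 0"

```text
time: 20.63
ee_pos: [0.6091, 0.0632, 0.1587]
tool_rot: [-0.134, -2.153, 2.145]
contact_force: [-2.4, 0.7, 4.7]
grip_width: 0.221
```

```bash
python3 - <<'E'
from h import *
rel([.609,.0628,.16],-7.6)
E
```

```text
t 20.63 tcp [0.6091 0.0632 0.1587] F [-2.3895  0.6594  4.66  ] tau [ 0.0355 -0.0029  0.0071] w 19.4 
shift [ 0.0001 -0.0013  0.0004] turn 0.0001017421999987764 deg 0.012209063999853168 
M [[-0.991, -0.007, -0.132], [0.132, 0.004, -0.991], [0.008, -1.0, -0.003]] q [-0.0919  0.3677  1.5853  0.0037  1.1964  1.61  ]
```

>>> apply_moves --pt "0.0005 0.001 0 0" --pt "0.0005 0.002 0 0"

```text
time: 20.8
ee_pos: [0.6091, 0.0632, 0.1577]
tool_rot: [-0.136, -2.154, 2.146]
contact_force: [-3.1, 0.1, 8.5]
grip_width: 0.221
```

>>> apply_moves --pt "0.0005 0.001 0 0" --pt "0.0005 0.002 0 0"

```text
time: 20.97
ee_pos: [0.609, 0.0631, 0.1561]
tool_rot: [-0.138, -2.154, 2.147]
contact_force: [-0.0, -0.2, 2.0]
grip_width: 0.218
```

```bash
python3 - <<'E'
from h import *
rel([.609,.0628,.16],-7.6)
E
```

```text
t 20.97 tcp [0.609  0.0631 0.1561] F [-0.0076 -0.1687  1.9857] tau [-0.152  -0.1456 -0.0064] w 19.2 
shift [ 0.     -0.0039  0.0003] turn 0.00010894758203536241 deg 0.013073709844243489 
M [[-0.991, -0.004, -0.132], [0.132, 0.003, -0.991], [0.005, -1.0, -0.003]] q [-0.0918  0.3688  1.5894  0.0033  1.1881  1.6102]
```

>>> apply_moves --pt "0 0.001 0 0" --pt "0 0.002 0 0" --pt "0 0.003 0 0"

```text
time: 21.22
ee_pos: [0.6087, 0.0632, 0.1525]
tool_rot: [-0.137, -2.154, 2.147]
contact_force: [-0.0, 0.3, -0.8]
grip_width: 0.224
```

>>> apply_moves --pt "0 0.001 0 0" --pt "0 0.002 0 0" --pt "0 0.003 0 0"

```text
time: 21.47
ee_pos: [0.6082, 0.0633, 0.1487]
tool_rot: [-0.135, -2.153, 2.146]
contact_force: [0.3, -0.2, -2.2]
grip_width: 0.219
```

>>> apply_moves --pt "0 0.001 0 0" --pt "0 0.002 0 0"

```text
time: 21.63
ee_pos: [0.6083, 0.0633, 0.1467]
tool_rot: [-0.135, -2.154, 2.146]
contact_force: [-0.6, -0.5, 1.2]
grip_width: 0.222
```

```bash
python3 - <<'E'
from h import *
rel([.609,.0628,.16],-7.6)
E
```

```text
t 21.63 tcp [0.6083 0.0633 0.1467] F [-0.5892 -0.5028  1.2476] tau [-0.0304 -0.0732  0.0087] w 19.6 
shift [-0.0007 -0.0133  0.0004] turn 0.00011643845746965668 deg 0.013972614896358801 
M [[-0.991, -0.006, -0.132], [0.132, 0.004, -0.991], [0.007, -1.0, -0.003]] q [-0.0917  0.3802  1.5952  0.0036  1.1729  1.6101]
```

>>> apply_moves --pt "0 0.001 0 0" --pt "0 0.0015 0 0"

```text
time: 21.8
ee_pos: [0.6083, 0.0633, 0.1453]
tool_rot: [-0.136, -2.154, 2.146]
contact_force: [-1.6, 1.0, 1.0]
grip_width: 0.224
```

>>> apply_moves --pt "0 0.001 0 0" --pt "0 0.0015 0 0"

```text
time: 21.97
ee_pos: [0.6083, 0.0633, 0.1438]
tool_rot: [-0.136, -2.154, 2.146]
contact_force: [-0.1, -1.2, 1.2]
grip_width: 0.219
```

>>> apply_moves --pt "0 0.001 0 0" --pt "0 0.0015 0 0"

```text
time: 22.13
ee_pos: [0.6084, 0.0633, 0.1424]
tool_rot: [-0.136, -2.154, 2.146]
contact_force: [-2.2, -0.0, 3.0]
grip_width: 0.221
```

```bash
python3 - <<'E'
from h import *
rel([.609,.0628,.16],-7.6)
E
```

```text
t 22.13 tcp [0.6084 0.0633 0.1424] F [-2.1992 -0.0248  3.0334] tau [ 0.0131  0.0466 -0.0075] w 19.4 
shift [-0.0006 -0.0176  0.0003] turn 0.00012934934534178122 deg 0.015521921441013746 
M [[-0.991, -0.006, -0.132], [0.132, 0.004, -0.991], [0.006, -1.0, -0.003]] q [-0.0917  0.3855  1.5977  0.0035  1.1646  1.6101]
```

>>> apply_moves --pt "0.0003 0.0007 0 0" --pt "0.0003 0.001 0 0"

```text
time: 22.3
ee_pos: [0.6085, 0.0633, 0.142]
tool_rot: [-0.137, -2.154, 2.147]
contact_force: [-2.7, 0.4, 5.3]
grip_width: 0.218
```

>>> apply_moves --pt "0.0003 0.0007 0 0" --pt "0.0003 0.001 0 0"

```text
time: 22.47
ee_pos: [0.6085, 0.0633, 0.1417]
tool_rot: [-0.138, -2.154, 2.148]
contact_force: [-3.2, -0.5, 6.7]
grip_width: 0.221
```

```bash
python3 - <<'E'
from h import *
rel([.609,.0628,.14],-7.6)
E
```

```text
t 22.47 tcp [0.6085 0.0633 0.1417] F [-3.2006 -0.46    6.7457] tau [-0.0527  0.0589 -0.0618] w 19.5 
shift [-0.0006  0.0017  0.0005] turn 0.00015049153899902208 deg 0.01805898467988265 
M [[-0.991, -0.004, -0.132], [0.132, 0.003, -0.991], [0.004, -1.0, -0.003]] q [-0.0916  0.3854  1.5994  0.0034  1.161   1.6102]
```

>>> apply_moves --pt "0.0005 0.001 0 0" --pt "0.0005 0.001 0 0" --pt "0.0005 0.001 0 0"

```text
time: 22.72
ee_pos: [0.6084, 0.0633, 0.1417]
tool_rot: [-0.14, -2.155, 2.148]
contact_force: [-2.1, -0.7, 6.3]
grip_width: 0.219
```

```bash
python3 - <<'E'
from h import *
rel([.609,.0628,.14],-7.6)
im=crop("top","pics/t15.png",140,300,60,220,5)
def blue(im): 
    f=im.astype(float); return np.clip(f[...,0]-f[...,2],0,None)
def sub(im,u):
    col=blue(im)[98:140,u]; thr=40
    i=np.where(col>thr)[0][0]; return 98+i-1+(thr-col[i-1])/(col[i]-col[i-1])
def zat(u,v):
    c,d=ray("top",(u,v)); n=np.array([np.cos(np.radians(-7.7)),np.sin(np.radians(-7.7)),0]); p0=np.array([.696,.051,0])
    t=n@(p0-c)/(n@d); return (c+t*d)[2]
z=[zat(u,sub(im,u)) for u in range(228,248)]; print(np.mean(z),np.std(z)/4)
print(monitor.get_obs()["contact_force"])
E
```

```text
t 22.72 tcp [0.6084 0.0633 0.1417] F [-2.112  -0.7473  6.3144] tau [-0.0903 -0.0313 -0.0138] w 19.3 
shift [-0.0006  0.0017  0.0005] turn 0.00020523606638859685 deg 0.02462832796663162 
M [[-0.991, -0.003, -0.132], [0.132, 0.003, -0.991], [0.003, -1.0, -0.003]] q [-0.0915  0.3846  1.6006  0.0033  1.1592  1.6102]
0.2079172094356096 0.0004435222583250666
[-3.1723 -0.4367  6.1351]
```

>>> apply_moves --pt "0.0003 0.0011 0 0" --pt "0.0003 0.0011 0 0" --pt "0.0003 0.0011 0 0" --pt "0.0003 0.0011 0 0"

```text
time: 23.1
ee_pos: [0.6085, 0.0633, 0.1415]
tool_rot: [-0.141, -2.155, 2.149]
contact_force: [-4.1, -0.1, 7.3]
grip_width: 0.218
```

>>> apply_moves --pt "0.0003 0.0011 0 0" --pt "0.0003 0.0011 0 0" --pt "0.0003 0.0011 0 0" --pt "0.0003 0.0011 0 0"

```text
time: 23.43
ee_pos: [0.6085, 0.0633, 0.1414]
tool_rot: [-0.142, -2.156, 2.15]
contact_force: [-4.3, 0.2, 7.0]
grip_width: 0.221
```

>>> apply_moves --pt "0.0003 0.0011 0 0" --pt "0.0003 0.0011 0 0" --pt "0.0003 0.0011 0 0" --pt "0.0003 0.0011 0 0"

```text
time: 23.77
ee_pos: [0.6085, 0.0633, 0.1413]
tool_rot: [-0.143, -2.156, 2.15]
contact_force: [-4.4, -0.3, 7.1]
grip_width: 0.219
```

>>> apply_moves --pt "0.0003 0.0011 0 0" --pt "0.0003 0.0011 0 0" --pt "0.0003 0.0011 0 0" --pt "0.0003 0.0011 0 0"

```text
time: 24.1
ee_pos: [0.6085, 0.0634, 0.1412]
tool_rot: [-0.144, -2.156, 2.151]
contact_force: [-4.6, -0.5, 7.5]
grip_width: 0.222
```

```bash
python3 - <<'E'
from h import *
rel([.609,.0628,.14],-7.6)
E
```

```text
t 24.1 tcp [0.6085 0.0634 0.1412] F [-4.5532 -0.5474  7.4576] tau [-0.1083  0.0778 -0.0665] w 19.5 
shift [-0.0006  0.0012  0.0005] turn 0.0003367439173384111 deg 0.04040927008060933 
M [[-0.991, 0.001, -0.132], [0.132, 0.002, -0.991], [-0.001, -1.0, -0.003]] q [-0.0912  0.3831  1.6038  0.0027  1.1535  1.6104]
```

>>> apply_moves --pt "0.001 -0.003 0 0" --pt "0.001 -0.007 0 0" --pt "0.001 -0.011 0 0" --pt "0.001 -0.015 0 0" --pt "0.001 -0.018 0 0" --pt "0.001 -0.018 0 0"

```text
time: 24.6
ee_pos: [0.6079, 0.0634, 0.16]
tool_rot: [-0.145, -2.157, 2.152]
contact_force: [-0.7, -0.7, -0.9]
grip_width: 0.222
```

```bash
python3 - <<'E'
from h import *
rel([.609,.0628,.160],-7.6)
E
```

```text
t 24.6 tcp [0.6079 0.0634 0.16  ] F [-0.6593 -0.7109 -0.8738] tau [ 0.0647 -0.0687  0.0484] w 19.6 
shift [-0.0012 -0.      0.0005] turn 0.0003493201982079335 deg 0.041918423784952016 
M [[-0.991, 0.003, -0.132], [0.132, 0.002, -0.991], [-0.002, -1.0, -0.003]] q [-0.0912  0.3579  1.5954  0.0027  1.1859  1.6105]
```

>>> apply_moves --pt "0.004 0 0 0" --pt "0.008 0 0 0" --pt "0.012 0 0 0" --pt "0.012 0 0 0"

```text
time: 24.93
ee_pos: [0.5948, 0.0653, 0.1595]
tool_rot: [-0.143, -2.156, 2.151]
contact_force: [0.2, -0.1, -1.9]
grip_width: 0.219
```

>>> apply_moves --pt "0.004 0 0 0" --pt "0.008 0 0 0" --pt "0.012 0 0 0" --pt "0.018 0 0 0" --pt "0.03 0 0 0" --pt "0.045 0 0 0" --pt "0.06 0 0 0" --pt "0.06 0 0 0"

```text
time: 25.6
ee_pos: [0.5326, 0.0738, 0.1589]
tool_rot: [-0.14, -2.156, 2.15]
contact_force: [0.1, -0.5, -1.8]
grip_width: 0.219
```

```bash
python3 - <<'E'
from h import *
rel([.4911,-.2408,.20],7.8)
crop("top","pics/t16.png",140,300,60,220,5)
E
```

```text
t 25.6 tcp [0.5326 0.0738 0.1589] F [ 0.1313 -0.4846 -1.8438] tau [ 0.0498 -0.0528 -0.0074] w 19.3 
shift [ 0.     -0.0419  0.3172] turn -0.12761579357363173 deg -15.313895228835808 
M [[-0.991, -0.001, -0.131], [0.131, 0.003, -0.991], [0.002, -1.0, -0.003]] q [-0.0847  0.2109  1.7859  0.0029  1.1465  1.6161]
```

View pics/t16.png

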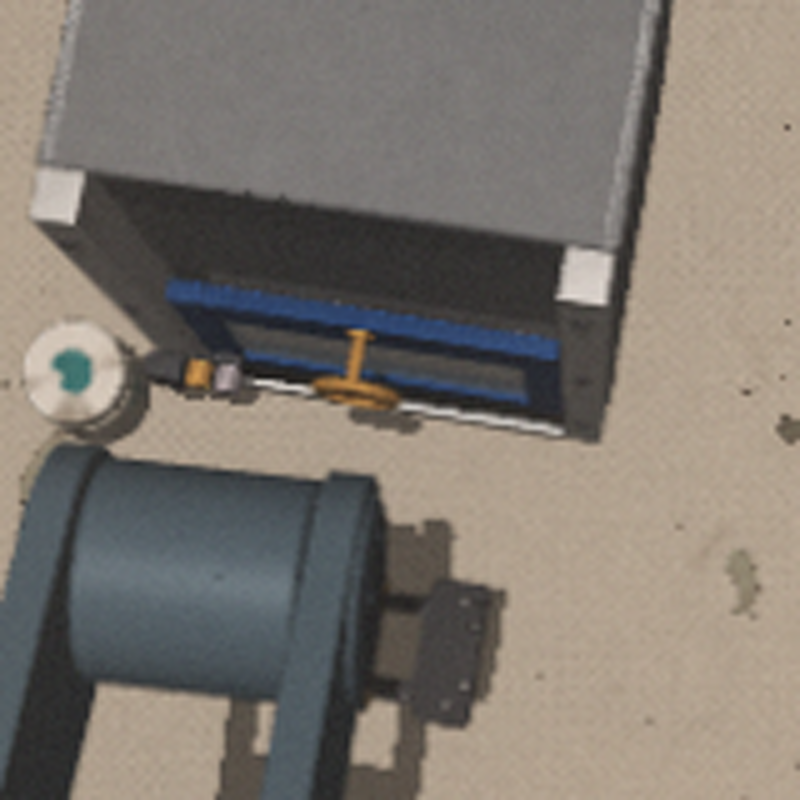

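The pole is unhooked and the sash is down, with the ring now at top-view (211,138). I'm carrying the pole back to the rest.

>>> apply_moves --pt "0.02 -0.045 0.03 -0.128" --pt "0.02 -0.045 0.07 -0.128" --pt "0.0 -0.045 0.317 -0.128" --pt "0.0 -0.045 0.317 -0.128" --pt "0.0 -0.045 0.317 -0.128" --pt "0.0 -0.045 0.317 -0.128" --pt "0.0 -0.045 0.317 -0.128" --pt "0.0 -0.045 0.317 -0.128"

```text
time: 26.32
ee_pos: [0.4934, -0.2334, 0.2041]
tool_rot: [-0.145, 2.151, -2.148]
contact_force: [1.5, -0.7, -1.5]
grip_width: 0.221
```

>>> apply_moves --pt "0 0 0 0" --pt "0 0 0 0"

```text
time: 26.48
ee_pos: [0.4936, -0.2364, 0.2043]
tool_rot: [-0.139, 2.152, -2.151]
contact_force: [-0.6, 0.8, -1.7]
grip_width: 0.223
```

```bash
python3 - <<'E'
from h import *
rel([.4911,-.2408,.11],7.8)
E
```

```text
t 26.48 tcp [ 0.4936 -0.2364  0.2043] F [-0.5669  0.7702 -1.7267] tau [ 0.0645 -0.0577 -0.0442] w 19.6 
shift [0.0033 0.0943 0.0041] turn -0.0020391173833520636 deg -0.24469408600224762 
M [[-0.991, 0.003, 0.131], [-0.131, 0.001, -0.991], [-0.003, -1.0, -0.0]] q [-0.665   0.1722  1.7302  0.0026  1.2374  0.7731]
```

>>> apply_moves --pt "0.0033 0.02 0.0041 -0.002" --pt "0.0033 0.05 0.0041 -0.002" --pt "0.0033 0.08 0.0041 -0.002" --pt "0.0033 0.094 0.0041 -0.002" --pt "0.0033 0.094 0.0041 -0.002" --pt "0.0033 0.094 0.0041 -0.002"

```text
time: 26.98
ee_pos: [0.4912, -0.2393, 0.1099]
tool_rot: [-0.146, 2.152, -2.147]
contact_force: [0.7, -0.8, -0.4]
grip_width: 0.221
```

>>> apply_moves --pt "0 0 0 0" --pt "0 0 0 0"

```text
time: 27.15
ee_pos: [0.4925, -0.2393, 0.1116]
tool_rot: [-0.145, 2.148, -2.147]
contact_force: [0.4, -0.6, -1.1]
grip_width: 0.223
```

```bash
python3 - <<'E'
from h import *
rel([.4911,-.2408,.0659],7.8)
E
```

```text
t 27.15 tcp [ 0.4925 -0.2393  0.1116] F [ 0.3924 -0.5693 -1.0623] tau [ 0.0029 -0.0319  0.0529] w 19.6 
shift [0.0017 0.0457 0.0013] turn 0.0011130381795805785 deg 0.1335645815496694 
M [[-0.99, 0.004, 0.138], [-0.138, 0.001, -0.99], [-0.004, -1.0, -0.0]] q [-0.6708  0.2975  1.7895  0.0034  1.0519  0.7598]
```

>>> apply_moves --pt "0.001 0.006 0.001 0.001" --pt "0.0017 0.012 0.0013 0.001" --pt "0.0017 0.02 0.0013 0.001" --pt "0.0017 0.028 0.0013 0.001" --pt "0.0017 0.032 0.0013 0.001" --pt "0.0017 0.032 0.0013 0.001"

```text
time: 27.65
ee_pos: [0.4901, -0.2401, 0.0778]
tool_rot: [-0.145, 2.153, -2.147]
contact_force: [-0.4, 0.2, -2.1]
grip_width: 0.224
```

```bash
python3 - <<'E'
from h import *
rel([.4911,-.2408,.0659],7.8)
E
```

```text
t 27.65 tcp [ 0.4901 -0.2401  0.0778] F [-0.4017  0.2257 -2.0926] tau [ 0.0419 -0.0457  0.0009] w 19.7 
shift [-0.0009  0.0119  0.0008] turn 3.4425413513591746e-05 deg 0.004131049621631009 
M [[-0.991, 0.002, 0.136], [-0.136, 0.003, -0.991], [-0.002, -1.0, -0.002]] q [-0.6748  0.3503  1.8036  0.0036  0.988   0.7578]
```

>>> apply_moves --pt "-0.0009 0.003 0.0008 0" --pt "-0.0009 0.006 0.0008 0" --pt "-0.0009 0.009 0.0008 0" --pt "-0.0009 0.011 0.0008 0" --pt "-0.0009 0.0115 0.0008 0" --pt "-0.0009 0.0115 0.0008 0"

```text
time: 28.15
ee_pos: [0.4911, -0.2407, 0.0662]
tool_rot: [-0.145, 2.153, -2.147]
contact_force: [-0.5, -0.0, -1.6]
grip_width: 0.219
```

```bash
python3 - <<'E'
from h import *
rel([.4911,-.2408,.0659],7.8)
E
```

```text
t 28.15 tcp [ 0.4911 -0.2407  0.0662] F [-0.5237 -0.0334 -1.5639] tau [ 0.0471 -0.0418  0.0167] w 19.2 
shift [-0.      0.0003  0.0001] turn -2.868433420572393e-06 deg -0.00034421201046868716 
M [[-0.991, 0.001, 0.136], [-0.136, 0.003, -0.991], [-0.002, -1.0, -0.002]] q [-0.6746  0.3723  1.8033  0.0037  0.9665  0.758 ]
```

>>> apply_moves --pt "0 0.001 0 0" --pt "0 0.0015 0 0" --pt "0 0.0015 0 0"

```text
time: 28.4
ee_pos: [0.4913, -0.2409, 0.0659]
tool_rot: [-0.145, 2.152, -2.148]
contact_force: [-3.8, 3.5, 7.6]
grip_width: 0.217
```

>>> apply_moves --pt "0 0.001 0 0" --pt "0 0.0015 0 0" --pt "0 0.0015 0 0"

```text
time: 28.65
ee_pos: [0.4913, -0.2409, 0.0659]
tool_rot: [-0.146, 2.152, -2.148]
contact_force: [-4.8, 3.3, 11.5]
grip_width: 0.221
```

```bash
python3 - <<'E'
from h import *
rel([.4911,-.2408,.0659],7.8)
crop("scene","pics/s17.png",250,410,160,280,5)
E
```

```text
t 28.65 tcp [ 0.4913 -0.2409  0.0659] F [-4.7619  3.3407 11.4867] tau [ 0.5428  0.8516 -0.009 ] w 19.5 
shift [ 0.0002 -0.     -0.0001] turn 0.000265173387959142 deg 0.03182080655509704 
M [[-0.991, 0.001, 0.136], [-0.136, 0.002, -0.991], [-0.002, -1.0, -0.002]] q [-0.6743  0.3734  1.8027  0.0032  0.9659  0.758 ]
```

View pics/s17.png

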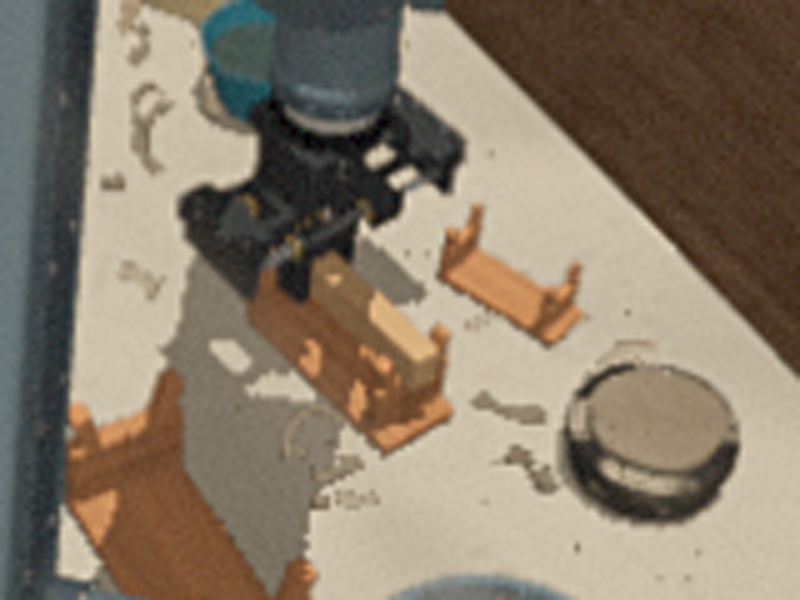

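The handle is seated in the rest at exactly the pick-up height (TCP 0.0659), and its tail is at crop (435,360), where it was before. I'll relax the downward press, open the jaws and lift clear.

>>> apply_moves --pt "0 0 0 0" --pt "0 0 0 0"

```text
time: 28.87
ee_pos: [0.4917, -0.2412, 0.0665]
tool_rot: [-0.144, 2.151, -2.148]
contact_force: [-0.3, 1.4, -1.0]
grip_width: 0.223
```

>>> apply_moves --pt "0 0 0 0" --pt "0 0 0 0" --pt "0 0 0 0" --pt "0 0 0 0" --pt "0 0 0 0" --pt "0 0 0 0" --pt "0 0 0 0" --pt "0 0 0 0" --gripper -0.2

```text
time: 29.53
ee_pos: [0.4917, -0.2412, 0.0664]
tool_rot: [-0.144, 2.151, -2.148]
contact_force: [0.6, 0.3, 0.8]
grip_width: 0.601
```

>>> apply_moves --pt "0 -0.01 0 0" --pt "0 -0.02 0 0" --pt "0 -0.04 0 0" --pt "0 -0.07 0 0" --pt "0 -0.1 0 0" --pt "0 -0.14 0 0" --pt "0 -0.16 0 0" --pt "0 -0.16 0 0"

```text
time: 30.2
ee_pos: [0.494, -0.2434, 0.2339]
tool_rot: [-0.135, 2.138, -2.152]
contact_force: [0.9, -0.3, 0.5]
grip_width: 0.6
```

>>> apply_moves --pt "0.2 -0.03 0.15 0" --pt "0.2 -0.03 0.15 0" --pt "0.2 -0.03 0.15 0" --pt "0.2 -0.03 0.15 0" --pt "0.2 -0.03 0.15 0" --pt "0.2 -0.03 0.15 0" --pt "0.2 -0.03 0.15 0" --pt "0.2 -0.03 0.15 0"

```text
time: 30.87
ee_pos: [0.3143, -0.4206, 0.2632]
tool_rot: [-0.13, 2.14, -2.155]
contact_force: [0.3, 0.8, 0.0]
grip_width: 0.599
```

>>> apply_moves --pt "0 0 0 0" --pt "0 0 0 0"

```text
time: 31.03
ee_pos: [0.3148, -0.4196, 0.2628]
tool_rot: [-0.131, 2.141, -2.154]
contact_force: [-0.3, 0.2, -0.5]
grip_width: 0.601
```

```bash
python3 - <<'E'
from h import *
o=monitor.get_obs();print(o["time"],o["ee_pos"],o["contact_force"],o["grip_width"])
im=vision.get_image("top")[:,:,::-1]; cv2.imwrite("pics/t18.png",im); s=vision.get_image("scene")[:,:,::-1]; cv2.imwrite("pics/s18.png",s)
cv2.imwrite("pics/t18c.png",cv2.resize(im[80:270,140:380],(768,608),interpolation=cv2.INTER_CUBIC)[:600])
E
```

```text
31.0333 [ 0.3148 -0.4196  0.2628] [-0.2741  0.1833 -0.5167] 0.6005877995338297
```

View pics/t18c.png

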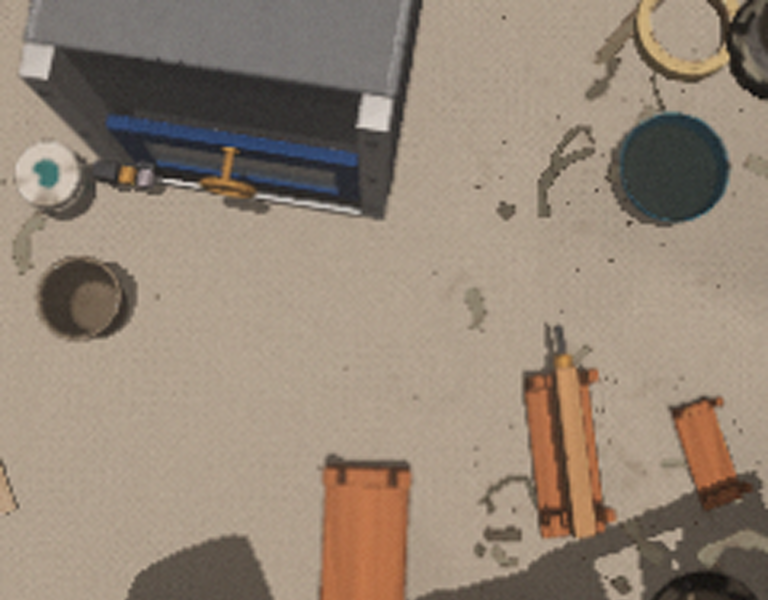

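View pics/s18.png

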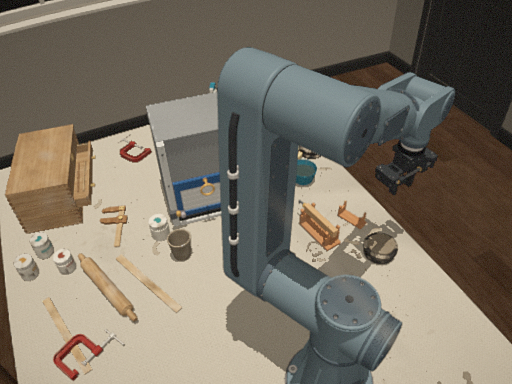

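```bash
python3 - <<'E'
from h import *
a=cv2.imread("pics/top0.png");b=cv2.imread("pics/t18.png")
for im in(a,b):
    hsv=cv2.cvtColor(im,cv2.COLOR_BGR2HSV); m=np.zeros((384,512),np.uint8); r=(slice(190,252),slice(305,335)); x=hsv[r]
    m[r]=((x[...,0]>=13)&(x[...,1]>100)&(x[...,1]<142)&(x[...,2]>155))
    n,l,s,_=cv2.connectedComponentsWithStats(m); k=1+np.argmax(s[1:,4]); c=max(cv2.findContours((l==k).astype(np.uint8),0,2)[0],key=cv2.contourArea)
    rc=cv2.minAreaRect(c); print("pole",rc, plane("top",rc[0],.08))
C={}
for nm,f,(u0,u1,v0,v1) in (("top","t18",(195,228,132,150)),("scene","s18",(196,220,183,200))):
    im=cv2.imread(f"pics/{f}.png"); hh=cv2.cvtColor(im,cv2.COLOR_BGR2HSV)[v0:v1,u0:u1]
    mm=((hh[...,0]>8)&(hh[...,0]<28)&(hh[...,1]>100)&(hh[...,2]>80)); print(nm);[print(v0+i,u0,"".join("#" if t else "." for t in row)) for i,row in enumerate(mm)]
for nm,A,B in (("beaker",(150,190),(155,190)),("jar",(143,170),(120,148)),("bowl",(328,372),(112,154))):
    d=cv2.absdiff(a[B[0]:B[1],A[0]:A[1]],b[B[0]:B[1],A[0]:A[1]]); print(nm,"diff",d.mean())
E
```

```text
pole ((319.71673583984375, 221.09213256835938), (52.69540023803711, 6.309427261352539), 83.2901611328125) [ 0.4529 -0.2457  0.08  ]
pole ((319.62042236328125, 220.54379272460938), (53.33842468261719, 6.38074254989624), 83.41805267333984) [ 0.4545 -0.2454  0.08  ]
top
132 195 ..............###................
133 195 ...............##................
134 195 ...............##................
135 195 .........########................
136 195 .......############..............
137 195 ........##############...........
138 195 ...........#.#.#########.........
139 195 ..........###############........
140 195 ............############.........
141 195 .................#######.........
142 195 .................................
143 195 .................................
144 195 .................................
145 195 .................................
146 195 .................................
147 195 .................................
148 195 .................................
149 195 .................................
scene
183 196 .........######.........
184 196 ........#########.......
185 196 .......###########......
186 196 ......###.......##......
187 196 .....###.........##.....
188 196 .....##..........##.....
189 196 ....##...........##.....
190 196 ....##..........##......
191 196 .....#.........###......
192 196 .....##.......###.......
193 196 ......###.######........
194 196 .......#######..........
195 196 ........................
196 196 ........................
197 196 ........................
198 196 ........................
199 196 ........................
beaker diff 2.3607142857142858
jar diff 2.22663139329806
bowl diff 2.25974025974026
```

```bash
python3 - <<'E'
from h import *
print(tri((207.3,188.9),(210.9,138.2)))
print(workorder.finish_job())
E
```

```text
(array([0.6635, 0.0555, 0.1562]), np.float64(0.0009080959355382372))
the job is handed in; nothing more can be done
None
```

The sash is closed and bedded on its seal, the pole is back in the middle-sized rest, and the job was handed in at about 31 s. No verdict was reported.

**First try failed:** Gripping 25 mm ahead of the handle's middle, the pole tipped in the jaws at about 8 N. The sash stayed stuck at the catch. I unhooked, laid the pole back in its rest to level it, and gripped again about 38 mm ahead of the middle. So the pole went into the rest once before the sash was closed.

**Closing:** On the second try the catch let go at about 10 N. A firm stop followed at about 0.12 m of travel. I held roughly 8 to 9 N downward for about 1.6 s. A sideways force of up to 4.6 N crept in, so the ring took about 10 N in all at most in the readings, below the 15 N limit. These forces allow for the pole's weight and carry about 0.5 N of noise.

**Last checks:**
- **Sash:** the ring's centre measures 156 mm above the table, within the 147 to 159 mm given for home.
- **Pole:** it lies within about 2 mm of where it started, level in both notches.
- **Bystanders:** the picture around the beaker, jar and bowl is unchanged apart from noise.
- **Robot:** it stands clear and touches nothing.

The sash started about 22 mm down rather than fully up. The arm hid the hook from both cameras while it was in the ring, so I judged the hooking by contact height and by the sash moving.

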